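# Fit a fresh D cell in the temperature logger

## Robot

A 6-joint arm with a two-finger parallel gripper is mounted at the origin on a cart in front of the work surface, level with it; the furniture and walls round the work are solid. World frame = base frame: x ahead of the robot, y to its left, z up, the work surface at z = 0. Lengths are in m, angles in rad, forces in N, time in s.
With the tool pointing down it reaches from about 0.35 to 0.975 m from the base axis. Payload 4.9 kg.
Tool frame: the origin (TCP) lies midway between the tips of the shut fingers; the grasp point (between the pads) lies 19 mm behind it; x points along the fingers, y is the direction in which the jaws open and shut, and the axes are right-handed (so a half turn about x gives the same grasp; the last joint's range is limited). The gripper opens to 85 mm and grips with 20 to 120 N. Pads are 22 mm wide; open, the fingers measure 114 mm over their backs; the gripper's body (76 mm by 85 mm) begins 54 mm behind the grasp point. The pads swing forward as they close: fully open they stand 13 mm farther back than shut.
Start: joints at [-1.468, 0.053, 1.613, -0, 1.476, -0.119], TCP at [0.137, -0.61, 0.231] pointing down, gripper open.
Joint ranges: [-3.01, 3.01], [-1.01, 2.22], [0.06, 2.58], [-1.02, 4.17], [0.09, 2.62], [-3.14, 3.14]. Speed limits (rad/s): [2.57, 2.57, 3.14, 3.14, 3.14, 3.14].

## Interface

Orientations are given as a rotation vector (axis times angle).
In Python, from station import ctrl gives the robot as it stands.
- The arm moves only by the shell command python3 -m handwheel 'ROWS' [FORCE]. ROWS is JSON, a list of rows, each a list of 3 entries, a list of its own where there are three numbers: the finger opening in m, from 0 to 0.0854, then the shift along the tool's x, y, z in m, then the turn, a rotation vector about the tool's x, y, z in degrees. In form: [[claw, [dx, dy, dz], [ax, ay, az]], ...]. A call has 1 to 10 rows; each row shifts and turns the commanded pose from where the row before left it, along the tool's axes as they then stand; what a row does not reach is not made up. A row lasts 1/12 s, in which the tool goes at most 41.7 mm and 7.16 degrees, less where a joint would pass 70% of its speed; a pose out of reach is approached as far as the arm can. A call with a gripper value outside its range is refused whole. The fingers move at their own pace and stop on an object; FORCE is the grip in N (left out, the last holds). Time passes only in rows, so rows that do not move let the fingers close. It gives the time, the measured TCP pose, the force and the opening at its end, in the units of the state.
- ctrl.get_obs(): the state, without advancing time (a new reading comes with each control period).
- ctrl.get_image(name): name is "side" or "top"; returns the picture (400x640x3 uint8, red, green, blue); there is no depth.
- ctrl.camera_params(name): a dict with "vertical_fov" (degrees; the focal length in pixels is half the picture's height over the tangent of half this angle, whatever the lens; pixels are square), "cx", "cy" (the principal point, pixels), "rvec" (rotation vector, rad) and "tvec" (3), from world to camera coordinates, as OpenCV has them. Camera axes: x right, y down, z forward; pixel columns grow to the right and rows downward; lengths in m; the calibration is good to about 2 mm. A picture is of the moment at which its call begins. camera_params takes no time and is no camera call.
- ctrl.finish_job(): hands the job in, once; it reports no verdict.
Trained networks look in the newest picture that a camera, given by its name, has taken for a name from the list of things; names that differ only in an ending like _2 or _b are one class to them, and where a whole thing is asked for, a point or a joint stands for the part that bears it (a point fixed in the world has none). Each returns a list of dicts, best first, with "score" (0 to 1); they miss things now and then, are a little off and sometimes report something else, mostly with a low value. They report only what shows in the picture. A call takes as long as a camera call. They do not tell look-alikes from the thing itself.
- ctrl.look_for(thing, camera): "box" ([centre column, centre row, width, height] in pixels, round what is visible of it).
- ctrl.silhouettes(thing, camera): "mask" (400x640 bool, what is visible of it) and "box" ([centre column, centre row, width, height] in pixels, round what is visible of it).
- ctrl.tip_of(thing, camera): "centre" ([row, column] in pixels: a listed point, or the origin of a listed thing).
The state is a dict: "t": time; "q": joint angles; "dq": joint speeds; "effort": joint torques, N m; "tool_pos": TCP position; "tool_rot": TCP orientation; "contact_force": force on the tool from outside, world axes, zero at the start; "wrist_torque": the same for the moment, N m; "opening": finger opening in m.
Only numpy, scipy, OpenCV 4.12 (cv2) and the standard library are available. Lean on these libraries where they do the work, as an engineer would, in place of code of your own. Each camera call takes 0.05 s, during which the arm holds its last target.

## Task

Take the fresh D cell out of the logger's upturned cover and fit it in the holder on the open logger: flat end against the coil spring, press the spring back, roll the button end down past the retaining lip and let the cell go home under the lip, lying level with its button on the contact. Feel your way: the lip is brittle and the spring must not be crushed solid, so never force the cell against the logger (keep clearly under 15 N), and do not disturb the old cell, the screwdriver or the timer.

Things in the scene. Friction and masses are not known exactly. Their poses are not given: they have to be found in the camera images.
- cell_center (a point): Middle, on its axis, of the fresh D cell: white cylinder 33 mm thick, 61 mm long over all, about 110 g; one end flat (steel), the other with a steel button 10 mm wide, 2 mm high. x points along the cell from the flat end to the button end; the flat face is 30.5 mm behind this point, the button's tip 30.5 mm ahead. It may be rolled about x by any angle.
- cell_plus (a point): Tip of the fresh cell's button, 30.5 mm from cell_center along the cell's x.
- cell: The fresh cell itself; origin on its side, 16.5 mm from its axis, half-way along; x towards the button.
- cover: The logger's cover, upturned, fixed: grey tray 124 x 100 mm, floor 3 mm, walls 9 mm high; origin under its middle, x along it, z up. Two saddles 6 mm thick at x = -20 and +20 mm carry the fresh cell (button towards the cover's +x) with its axis 27 mm above the worktop; between the saddles and beside the cell there is free room for fingers.
- logger: Open base of the temperature logger, fixed: grey tray 124 x 100 mm, walls 14 mm high, green board inside (top 7.6 mm up) with a black cell holder. Origin under its middle on the worktop; z up; x runs along the holder from the coil spring (-x end, away from the robot) to the contact wall with the lip (+x end, towards the robot). Spring wall at x = -45.5 mm, 50 mm high; contact wall at x = +30.5 mm, 54 mm high.
- seat (a point): Where the cell's middle must lie: on the holder's axis, 34 mm over the worktop, above the logger's origin, axes as the logger's. Two saddles carry the cell there. Side cheeks at the ends only (x -31 to -22 and +19 to +28 mm, flared, 42 mm high) leave 1.2 mm on each side; between them the cell's sides are open to fingers, 28 mm wide, down to the board.
- plus_contact (a point): Where the tip of the cell's button must come to touch the contact wall: 30.5 mm along +x from seat.
- lip_edge (a point): Middle of the rounded free edge of the retaining lip, at x = +24.5 mm in the logger's frame, height 53.75 mm. The lip, 20 mm wide, juts from the top of the contact wall towards -x, between heights 52 and 55.5 mm; it overhangs the body of the seated cell (top at 50.5 mm) by 4 mm.
- spring_face (a point): Middle of the domed steel button (11 mm wide, rim 1.8 mm behind the middle) on the end of the coil spring: free, it stands at x = -27.5 mm, height 34 mm in the logger's frame. Pressed, it slides to -x with 1 N per mm and is solid after 10.5 mm. With the cell home it is pressed 3 mm; for the cell to pass the lip nearly level it must be pressed 7 to 7.5 mm (about 7.5 N), about as much when tilted.
- old_cell: Bystander: the spent D cell, grey, standing on end (33 mm wide, 61 mm high). Loose.
- screwdriver: Bystander: screwdriver lying near the logger, 150 mm long. Loose.
- timer: Bystander: white bench timer, 66 x 66 x 17 mm. Loose.
Mind the look-alikes: they are no part of the job. Leave any blue look-alike of the cell alone.

How it is judged:
By the outcome, as a careful person would: the job done as asked, in the order asked, and still so for the second after the job is handed in, with the robot touching nothing.
It also fails if it takes over 54 s, if anything falls off the work surface, if the arm or the gripper's body presses on something with over 40 N, if the wrist force passes 120 N, or if a joint passes its speed limit or range.

## Working session

There is one attempt and no reset: what is moved stays moved. The work goes in short steps, Python scripts to look and compute and a shell command to move; the robot and the scene stay as the last step left them, time stands still between calls to the robot, and variables do not carry over. Pictures are saved under pics/ and viewed, and the job is handed in when it is done.

```bash
ls; mkdir -p pics; python3 - <<'E'
from station import ctrl
import cv2
o=ctrl.get_obs()
for k in o: print(k,o[k])
for c in ("side","top"):
    im=ctrl.get_image(c); cv2.imwrite(f"pics/{c}0.png",im[:,:,::-1]); print(c,ctrl.camera_params(c))
    for th in ("cell_center","cell_plus","logger","cover","seat","lip_edge","spring_face","plus_contact"):
        print(c,th,[(round(d['score'],2),[round(float(v),1) for v in d['centre']]) for d in ctrl.tip_of(th,c)][:3])
E
```

```text
pics
t 0.0
q [-1.46804798e+00  5.33728509e-02  1.61430071e+00  1.91451363e-05
  1.47601904e+00 -1.18996840e-01]
dq [-0.00137613  0.00130128  0.00018469  0.00072697 -0.00049187 -0.00170315]
effort [ 8.17147593e-04 -3.93676043e+01 -3.70180678e+01 -1.05868410e-04
  7.03051468e-03  6.33809591e-06]
tool_pos [ 0.13740017 -0.60906338  0.23004911]
tool_rot [ 2.10513843  0.23658078 -2.10506194]
contact_force [ 0.97489867 -0.04280608  0.45647322]
wrist_torque [-0.00086563  0.04057147  0.02798778]
opening 0.08533326425130781
side {'vertical_fov': 50.57843367036802, 'cx': 323.27006496225164, 'cy': 207.03129948930035, 'rvec': array([ 2.0611278 ,  0.03876126, -0.05063526]), 'tvec': array([-0.49554696, -0.11471383,  1.33177709])}
side cell_center [(0.83, [290.0, 337.7]), (0.77, [212.6, 367.6])]
side cell_plus [(0.73, [212.2, 354.4]), (0.56, [301.2, 320.6])]
side logger [(0.81, [225.6, 288.6]), (0.53, [223.1, 368.3]), (0.18, [262.9, 292.5])]
side cover [(0.75, [224.8, 364.7]), (0.15, [264.3, 290.8])]
side seat [(0.95, [211.6, 290.1]), (0.26, [205.4, 278.0])]
side lip_edge [(0.56, [202.8, 277.3])]
side spring_face []
side plus_contact [(0.82, [211.2, 277.5])]
top {'vertical_fov': 55.98205305464921, 'cx': 323.99368846609696, 'cy': 200.26186989124037, 'rvec': array([ 2.18284208, -2.15265636,  0.12685477]), 'tvec': array([-0.32365124,  0.51612541,  0.9705059 ])}
top cell_center [(0.85, [164.7, 321.0]), (0.84, [193.9, 430.4])]
top cell_plus [(0.81, [176.5, 319.6]), (0.75, [201.8, 434.1])]
top logger [(0.85, [230.9, 329.2])]
top cover [(0.69, [178.9, 323.2]), (0.65, [168.0, 326.5])]
top seat [(0.67, [231.8, 329.1]), (0.65, [176.7, 322.0])]
top lip_edge [(0.96, [241.7, 327.5])]
top spring_face [(0.54, [169.8, 326.8])]
top plus_contact [(0.58, [245.3, 330.4])]
```

View pics/side0.png

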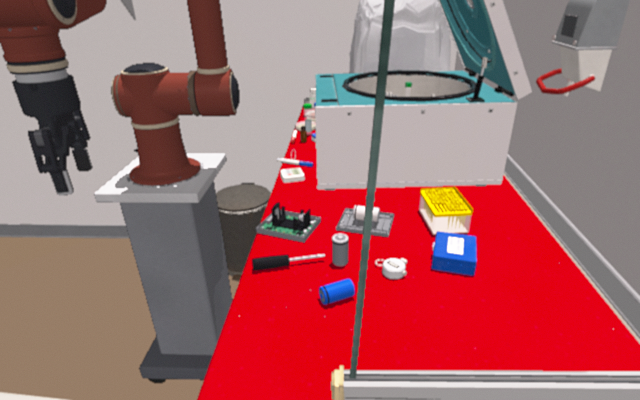

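View pics/top0.png

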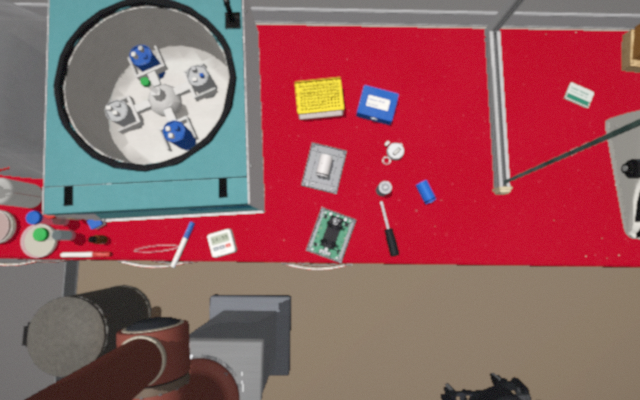

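Side: logger around (288,225), white cell in the cover around (367,214), and the blue look-alike at (337,292). Top: cell (323,165), logger (330,233), old cell (385,187), screwdriver (390,228). Next I'll triangulate.

```bash
cat > h.py <<'E'
import numpy as np, cv2
from station import ctrl
from scipy.spatial.transform import Rotation as R
def cam(n):
    p=ctrl.camera_params(n); f=200/np.tan(np.radians(p['vertical_fov'])/2)
    K=np.array([[f,0,p['cx']],[0,f,p['cy']],[0,0,1.]]); return K,R.from_rotvec(p['rvec']).as_matrix(),np.array(p['tvec'])
def proj(n,P):
    K,Rm,t=cam(n); c=np.atleast_2d(P)@Rm.T+t; u=c@K.T; return u[:,:2]/u[:,2:]
def ray(n,uv):
    K,Rm,t=cam(n); d=Rm.T@np.linalg.solve(K,[uv[0],uv[1],1]); return -Rm.T@t,d
def onplane(n,uv,z):
    o,d=ray(n,uv); return o+d*(z-o[2])/d[2]
def tri(us,ut):
    A=[];b=[]
    for n,u in (('side',us),('top',ut)):
        o,d=ray(n,u); d=d/np.linalg.norm(d); M=np.eye(3)-np.outer(d,d); A.append(M); b.append(M@o)
    A=np.vstack(A); b=np.hstack(b); x=np.linalg.lstsq(A,b,rcond=None)[0]; return x,np.linalg.norm(A@x-b)
E
python3 - <<'E'
from h import *
np.set_printoptions(precision=4,suppress=True)
for n in('side','top'):
    K,Rm,t=cam(n); print(n,-Rm.T@t,K[0,0])
s={'cell_center':((367.6,212.6),(321,164.7)),'plus':((354.4,212.2),(319.6,176.5)),'logger':((288.6,225.6),(329.2,230.9)),'cover':((364.7,224.8),(323.2,178.9)),'seat':((290.1,211.6),(329.1,231.8)),'lip':((277.3,202.8),(327.5,241.7)),'pc':((277.5,211.2),(330.4,245.3))}
for k,(a,b) in s.items(): print(k,*tri(a,b))
print('base in top',proj('top',[0,0,0]),proj('side',[0,0,0]))
for n in('side','top'):
    im=cv2.imread(f'pics/{n}0.png')
    r=(240,170,460,320) if n=='side' else (260,120,460,270)
    c=im[r[1]:r[3],r[0]:r[2]]; cv2.imwrite(f'pics/{n}0z.png',cv2.resize(c,None,fx=3.6,fy=3.6,interpolation=cv2.INTER_CUBIC))
for n in('side','top'):
  ctrl.get_image(n)
  for th in('logger','cover','cell','old_cell','screwdriver','timer'):
    for d in ctrl.silhouettes(th,n)[:2]:
      m=d['mask'].astype(np.uint8); c=max(cv2.findContours(m,0,2)[0],key=cv2.contourArea)
      print(n,th,round(d['score'],2),m.sum(),cv2.minAreaRect(c),d['box'])
      np.save(f'pics/m_{n}_{th}_{int(d["score"]*100)}.npy',d['mask'])
E
```

```text
side [ 0.5657 -1.2024  0.5163] 423.30944950349203
top [ 0.4105 -0.3106  1.0238] 376.2874530222646
cell_center [ 0.6183 -0.3071  0.023 ] 0.0004651997792592515
plus [ 0.5864 -0.3037  0.0219] 0.0008927219219288431
logger [ 0.435  -0.3328  0.0008] 0.007839454703443835
cover [ 0.5987 -0.313  -0.0102] 0.019484146525029944
seat [ 0.4359 -0.331   0.0377] 0.0014975096135338237
lip [ 0.4083 -0.3272  0.059 ] 0.0041229335816157404
pc [ 0.4038 -0.3343  0.04  ] 0.002496434715274638
base in top [[198.5067 400.3756]] [[165.7589 170.5692]]
side logger 0.8 1575 ((288.59429931640625, 222.10400390625), (63.80534744262695, 34.328311920166016), 9.92624568939209) [287.9, 222.5, 64.9, 39.0]
side cover 0.74 862 ((350.7567443847656, 220.45944213867188), (26.63263702392578, 23.344655990600586), 9.462322235107422) [364.8, 222.7, 54.8, 23.4]
side cover 0.68 198 ((359.04998779296875, 212.85003662109375), (10.75174331665039, 12.965338706970215), 18.43494987487793) [366.4, 214.2, 24.9, 15.3]
side cell 0.72 656 ((336.15679931640625, 291.7594909667969), (19.483192443847656, 35.14326477050781), 72.89727020263672) [336
[... 911 characters left out ...]
5, 165.7647247314453), (12.611852645874023, 23.768489837646484), 14.03624439239502) [324.5, 167.2, 11.8, 20.7]
top old_cell 0.63 167 ((383.00006103515625, 188.50001525878906), (12.020814895629883, 14.849242210388184), 45.0) [384.8, 186.8, 11.8, 16.3]
top screwdriver 0.91 348 ((387.2647399902344, 229.55886840820312), (55.05558776855469, 10.914103507995605), 75.96376037597656) [389.0, 229.3, 21.4, 52.6]
top timer 0.7 281 ((322.8911437988281, 165.91470336914062), (13.268494606018066, 23.92930793762207), 4.39870548248291) [323.1, 167.2, 10.9, 22.8]
top timer 0.68 590 ((221.44232177734375, 242.78848266601562), (24.206798553466797, 25.522384643554688), 74.74488067626953) [222.4, 243.5, 31.3, 30.7]
```

```bash
sleep 1
```

```text
(no output)
```

View pics/side0z.png

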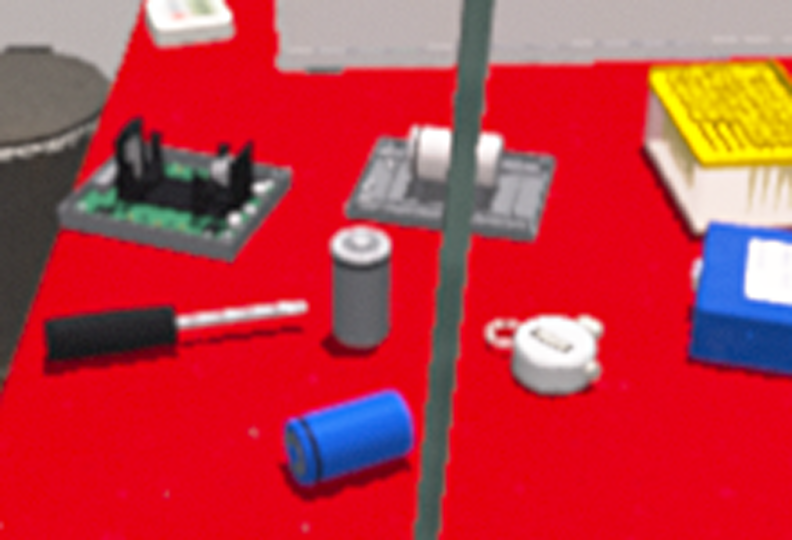

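View pics/top0z.png

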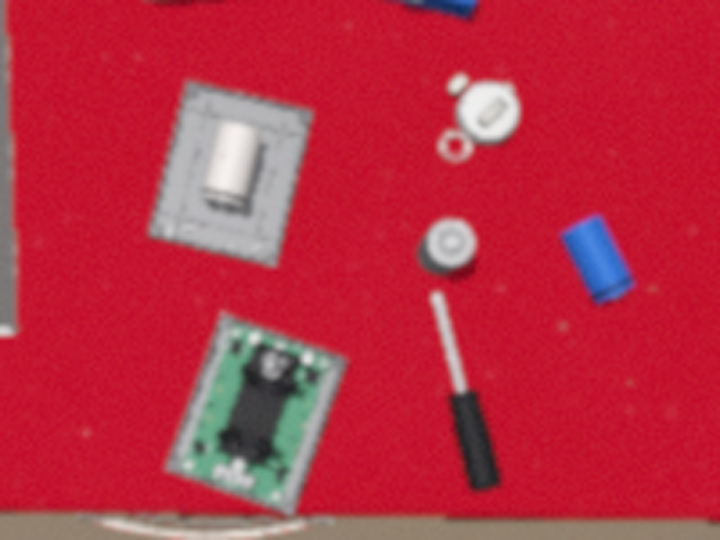

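Side view: the upright post half-hides the fresh cell. The cell's dark ring (button end) points toward the robot, as the cover's +x should. Next I'll fit both trays and the cell as box models to the colour-segmented pictures.

```bash
cat > fit.py <<'E'
from h import *
from scipy.optimize import minimize
np.set_printoptions(precision=4,suppress=True)
SS=6
def soft(im):  # 1 = not red
    im=im.astype(float); r,g,b=im[:,:,2],im[:,:,1],im[:,:,0]
    s=(r-np.maximum(g,b))/np.maximum(r,1)
    return np.clip(1-(s-0.0)/0.75,0,1)
def box(x,y,yaw,L,W,h):
    c,s=np.cos(yaw),np.sin(yaw); P=[]
    for z in (0,h):
        for a,b in((1,1),(1,-1),(-1,-1),(-1,1)):
            u,v=a*L/2,b*W/2; P.append([x+c*u-s*v,y+s*u+c*v,z])
    return np.array(P)
def cov(n,P,roi):
    u=proj(n,P); h=cv2.convexHull(u.astype(np.float32))[:,0]
    x0,y0,x1,y1=roi; m=np.zeros(((y1-y0)*SS,(x1-x0)*SS),np.uint8)
    q=((h-[x0-.5,y0-.5])*SS-.5)
    cv2.fillConvexPoly(m,np.round(q*16).astype(np.int32),255,shift=4)
    return cv2.resize(m,(x1-x0,y1-y0),interpolation=cv2.INTER_AREA)/255.
def fit(im,n,p0,dims,roi,blur=0.7):
    S=soft(im)[roi[1]:roi[3],roi[0]:roi[2]]; S=(S>.45).astype(float)
    f=lambda p:np.abs(cov(n,box(*p,*dims),roi)-S).sum()
    r=minimize(f,p0,method='Nelder-Mead',options=dict(initial_simplex=[p0]+[np.array(p0)+d for d in ([.006,0,0],[0,.006,0],[0,0,.06])],xatol=1e-5,fatol=1e-3))
    return r.x,r.fun,S.sum()
if __name__=='__main__':
    T=cv2.imread('pics/top0.png'); Sd=cv2.imread('pics/side0.png')
    a=np.pi+0.35
    print('logger top',fit(T,'top',[.435,-.333,np.pi-.34],(.124,.1,.014),(302,203,362,266)))
    print('cover top',fit(T,'top',[.61,-.31,np.pi-.22],(.124,.1,.009),(295,138,352,198)))
E
python3 fit.py; python3 -c "
from h import *
print(ctrl.get_obs()['t'])
print(onplane('top',(503,188),0),onplane('top',(385,187),.061))
R0=R.from_rotvec(ctrl.get_obs()['tool_rot']).as_matrix();print(R0.round(3))"
```

```text
logger top (array([ 0.4305, -0.3359,  2.8075]), np.float64(203.24705882352941), np.float64(1912.0))
cover top (array([ 0.6134, -0.3147,  2.9127]), np.float64(45.64313725490196), np.float64(1641.0))
1.6
[ 0.56495374 -0.80964659  0.        ] [ 0.55389638 -0.47362161  0.061     ]
[[-0.     0.22  -0.976]
 [ 0.    -0.976 -0.22 ]
 [-1.    -0.     0.   ]]
```

```bash
cat > ov.py <<'E'
from fit import *
T=cv2.imread('pics/top0.png'); Sd=cv2.imread('pics/side0.png')
pl,f,_=fit(T,'top',[.435,-.333,np.pi-.34],(.124,.1,.014),(302,203,362,261)); print('logger',pl,f,np.degrees(pl[2]))
pc,f,_=fit(T,'top',[.61,-.31,np.pi-.22],(.124,.1,.009),(295,138,352,198)); print('cover',pc,f,np.degrees(pc[2]))
pls,f,_=fit(Sd,'side',pl,(.124,.1,.014),(255,214,322,242)); print('logger side(low)',pls,f)
def fr(p,pts):
    c,s=np.cos(p[2]),np.sin(p[2]); pts=np.atleast_2d(pts)
    return np.c_[p[0]+c*pts[:,0]-s*pts[:,1],p[1]+s*pts[:,0]+c*pts[:,1],pts[:,2]]
for n,im in(('top',T),('side',Sd)):
    k=6; r=(290,130,400,270) if n=='top' else (250,180,410,270)
    k=4 if n=='top' else 5
    z=cv2.resize(im[r[1]:r[3],r[0]:r[2]],None,fx=k,fy=k,interpolation=cv2.INTER_CUBIC)
    def dr(P,col,cl=True):
        u=((proj(n,P)-[r[0],r[1]]+.5)*k-.5); cv2.polylines(z,[np.round(u*8).astype(np.int32)],cl,col,1,cv2.LINE_AA,3)
    for p,h in((pl,.014),(pc,.009)):
        B=box(*p,.124,.1,h); dr(B[:4],(255,255,0)); dr(B[4:],(0,255,255))
    dr(fr(pl,[[-.0455,0,.05],[-.0455,0,.01],[.0305,0,.01],[.0305,0,.054],[.0245,0,.05375]]),(255,0,255),False)
    dr(fr(pl,[[-.0275,0,.034],[.0305,0,.034]]),(255,0,255),False)
    for q in(.0165,-.0165): dr(fr(pc,[[-.0305,q,.027],[.0305,q,.027]]),(255,0,0),False)
    dr(fr(pc,[[-.0305,0,.0435],[.0285,0,.0435]]),(255,0,255),False)
    cv2.imwrite(f'pics/ov_{n}.png',z)
np.save('pics/pl.npy',pl);np.save('pics/pc.npy',pc)
E
python3 ov.py
```

```text
logger [ 0.4305 -0.336   2.8089] 40.20392156862745 160.93754537263166
cover [ 0.6134 -0.3147  2.9127] 45.64313725490196 166.88648959807915
logger side(low) [ 0.4286 -0.3368  2.7935] 113.30980392156863
```

View pics/ov_top.png

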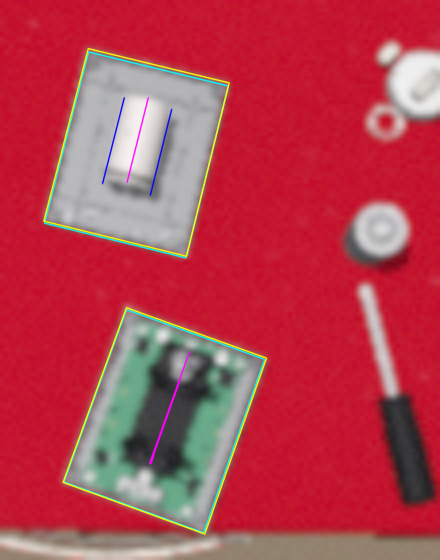

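View pics/ov_side.png

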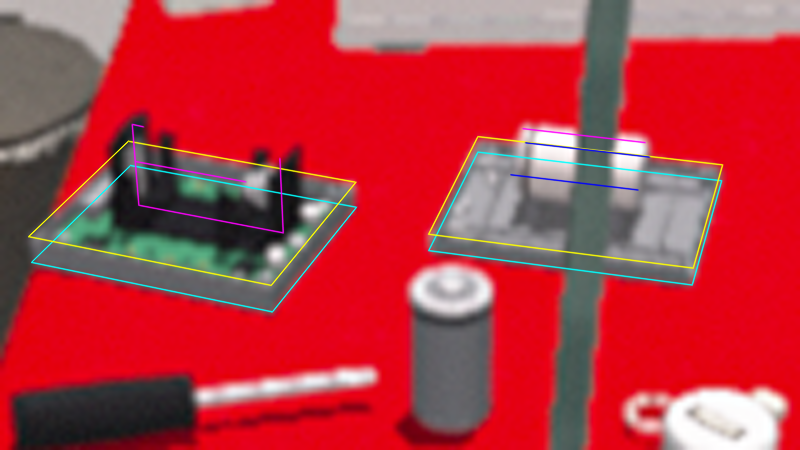

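Tray models fit tightly in both views, and the cell lies centred on its saddles with its button toward the robot. I'll move above it now, then compare the gripper with the pictures.

```bash
python3 -m handwheel '[[0.055,[0,-0.0092,-0.0264],[0,0,0]],[0.055,[0,-0.0092,-0.0264],[0,0,0]],[0.055,[0,-0.0092,-0.0264],[0,0,0]],[0.055,[0,-0.0092,-0.0264],[0,0,0]],[0.055,[0,-0.0092,-0.0264],[0,0,0]],[0.055,[0,-0.0092,-0.0264],[0,0,0]],[0.055,[0,-0.0092,-0.0264],[0,0,0]],[0.055,[0,-0.0092,-0.0264],[0,0,0]],[0.055,[0,-0.0092,-0.0264],[0,0,0]],[0.055,[0,-0.0092,-0.0264],[0,0,0]]]' 40
python3 -m handwheel '[[0.055,[0,-0.0092,-0.0264],[0,0,0]],[0.055,[0,-0.0092,-0.0264],[0,0,0]],[0.055,[0,-0.0092,-0.0264],[0,0,0]],[0.055,[0,-0.0092,-0.0264],[0,0,0]],[0.055,[0,-0.0092,-0.0264],[0,0,0]],[0.055,[0,-0.0092,-0.0264],[0,0,0]],[0.055,[0,-0.0092,-0.0264],[0,0,0]],[0.055,[0,-0.0092,-0.0264],[0,0,0]],[0.055,[0,-0.0092,-0.0264],[0,0,0]],[0.055,[0,-0.0092,-0.0264],[0,0,0]]]'
python3 -m handwheel '[[0.055,[0,0,0],[6.5,0,0]],[0.055,[0,0,0],[6.5,0,0]],[0.055,[0,0,0],[6.5,0,0]],[0.055,[0,0,0],[6.3,0,0]],[0.055,[0.04,0,0],[0,0,0]],[0.055,[0.03,0,0],[0,0,0]],[0.055,[0.03,0,0],[0,0,0]],[0.055,[0,0,0],[0,0,0]],[0.055,[0,0,0],[0,0,0]]]'
cat > st.py <<'E'
from h import *
np.set_printoptions(precision=4,suppress=True)
def frame(p):
    c,s=np.cos(p[2]),np.sin(p[2]); return np.array([[c,-s,0],[s,c,0],[0,0,1]]),np.array([p[0],p[1],0])
def show():
    o=ctrl.get_obs(); Rt=R.from_rotvec(o['tool_rot']).as_matrix(); tp=np.array(o['tool_pos'])
    print('t',o['t'],'TCP',tp,'open',round(o['opening'],4),'F',o['contact_force'],'T',np.array(o['wrist_torque']))
    for nm in('pc','pl'):
        M,t=frame(np.load(f'pics/{nm}.npy')); Q=M.T@Rt
        print(nm,'TCP',M.T@(tp-t)*1000,'F',M.T@o['contact_force'],'toolz',Q[:,2],'toolx',Q[:,0])
    return tp,Rt
def pic(n,name,r,k):
    im=ctrl.get_image(n)[:,:,::-1].copy(); cv2.imwrite(f'pics/{name}_full.png',im)
    cv2.imwrite(f'pics/{name}.png',cv2.resize(im[r[1]:r[3],r[0]:r[2]],None,fx=k,fy=k,interpolation=cv2.INTER_CUBIC))
if __name__=='__main__': show()
E
python3 - <<'E'
from st import *
show(); pic('top','t1',(260,110,420,230),4.5); pic('side','s1',(290,120,450,240),4.5)
E
```

```text
t: 2.43
tool_pos: [0.3759, -0.461, 0.2315]
tool_rot: [2.104, 0.234, -2.104]
contact_force: [0.5, -0.7, 0.5]
opening: 0.055
t: 3.27
tool_pos: [0.6132, -0.3131, 0.2313]
tool_rot: [2.104, 0.234, -2.104]
contact_force: [-0.3, -1.0, 0.2]
opening: 0.0553
t: 4.02
tool_pos: [0.6108, -0.3132, 0.129]
tool_rot: [-2.095, 0.239, 2.104]
contact_force: [-0.4, 0.3, 1.1]
opening: 0.0545
t 4.0167 TCP [ 0.6108 -0.3132  0.129 ] open 0.0545 F [-0.4079  0.2658  1.0648] T [-0.0109 -0.0057 -0.0385]
pc TCP [  2.9175  -0.884  128.9749] F [ 0.4575 -0.1663  1.0648] toolz [1.     0.0004 0.0046] toolx [ 0.0046 -0.0017 -1.    ]
pl TCP [-162.896   -80.4793  128.9749] F [ 0.4723 -0.118   1.0648] toolz [0.9946 0.104  0.0046] toolx [ 0.0048 -0.0013 -1.    ]
```

View pics/t1.png

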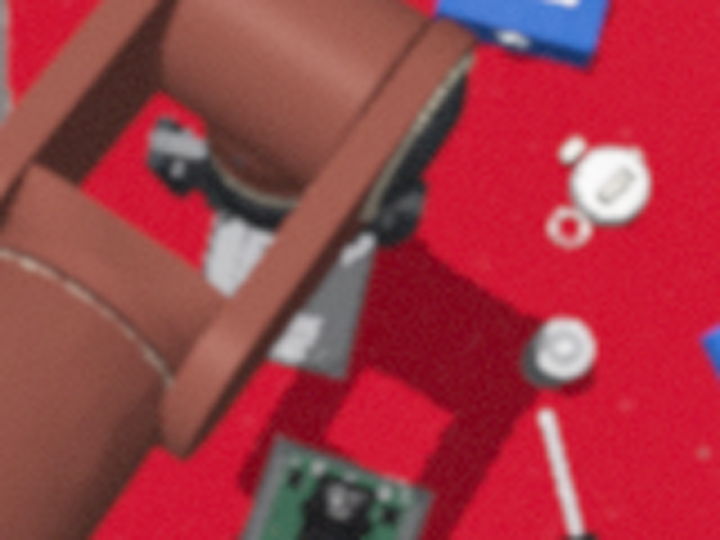

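View pics/s1.png

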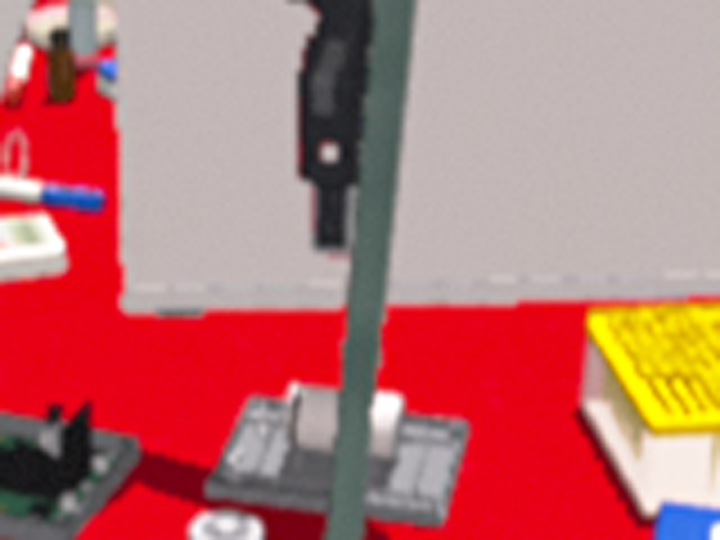

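The arm hides the cover in the top view. In the side view, the near fingertip shows at full-picture (363,175). I'll check that against its projection.

```bash
python3 - <<'E'
from st import *
M,t=frame(np.load('pics/pc.npy'))
for y in(27.5,-27.5):
  for x in(-8.1,2.9,13.9):
    print(x,y,(proj('side',M@(np.array([x,y-.9,132])/1000)+t)[0]-[290,120]+.5)*4.5, (proj('side',M@(np.array([x,y-.9,142])/1000)+t)[0]-[290,120]+.5)*4.5)
E
```

```text
-8.1 27.5 [354.3367 259.3961] [354.9603 240.6687]
2.9 27.5 [332.2744 257.274 ] [332.7849 238.5913]
13.9 27.5 [310.3416 255.1644] [310.7404 236.5262]
-8.1 -27.5 [374.0428 216.9502] [374.7317 198.9095]
2.9 -27.5 [352.9671 215.0474] [353.5529 197.0484]
13.9 -27.5 [332.0094 213.1552] [332.493  195.1977]
```

```bash
python3 -m handwheel '[[0.055,[0.03,0.0009,-0.0009],[0,0.3,0]],[0.055,[0.03,0,0],[0,0,0]],[0.055,[0.02,0,0],[0,0,0]],[0.055,[0.01,0,0],[0,0,0]],[0.055,[0,0,0],[0,0,0]]]'; python3 st.py
```

```text
t: 4.53
tool_pos: [0.6128, -0.315, 0.0407]
tool_rot: [-2.105, 0.241, 2.096]
contact_force: [-1.2, 0.1, -0.2]
opening: 0.0552
t 4.5333 TCP [ 0.6128 -0.315   0.0407] open 0.0552 F [-1.2024  0.1035 -0.2187] T [0.0586 0.0314 0.0008]
pc TCP [ 0.5692  0.4566 40.7185] F [ 1.1945  0.172  -0.2187] toolz [ 1.      0.0004 -0.0039] toolx [-0.0039 -0.0005 -1.    ]
pl TCP [-165.3707  -79.3893   40.7185] F [ 1.1703  0.2949 -0.2187] toolz [ 0.9946  0.104  -0.0039] toolx [-0.0038 -0.0009 -1.    ]
```

```bash
python3 -m handwheel '[[0.055,[0.015,-0.0004,0.0014],[0,-0.1,0]],[0.055,[0.010,0,0],[0,0,0]],[0.055,[0.005,0,0],[0,0,0]],[0.055,[0,0,0],[0,0,0]],[0.055,[0,0,0],[0,0,0]]]'; python3 st.py
```

```text
t: 4.95
tool_pos: [0.6119, -0.3145, 0.0113]
tool_rot: [-2.104, 0.241, 2.097]
contact_force: [0.2, 1.1, 1.0]
opening: 0.055
t 4.95 TCP [ 0.6119 -0.3145  0.0113] open 0.055 F [0.2408 1.1114 1.0358] T [-0.0395  0.0005  0.0059]
pc TCP [ 1.4936  0.1714 11.3096] F [ 0.0177 -1.137   1.0358] toolz [ 1.      0.0003 -0.0034] toolx [-0.0034 -0.0001 -1.    ]
pl TCP [-164.4217  -79.5771   11.3096] F [ 0.1354 -1.1291  1.0358] toolz [ 0.9946  0.104  -0.0034] toolx [-0.0034 -0.0004 -1.    ]
```

```bash
python3 -m handwheel '[[0.038,[0,0,0],[0,0,0]],[0.038,[0,0,0],[0,0,0]],[0.038,[0,0,0],[0,0,0]],[0.038,[0,0,0],[0,0,0]]]' 20; python3 st.py; python3 -m handwheel '[[0.028,[0,0,0],[0,0,0]],[0.028,[0,0,0],[0,0,0]],[0.028,[0,0,0],[0,0,0]],[0.028,[0,0,0],[0,0,0]],[0.028,[0,0,0],[0,0,0]]]' 20; python3 st.py
```

```text
t: 5.28
tool_pos: [0.6122, -0.3147, 0.0119]
tool_rot: [-2.105, 0.242, 2.096]
contact_force: [-0.6, 0.1, 0.6]
opening: 0.0379
t 5.2833 TCP [ 0.6122 -0.3147  0.0119] open 0.0379 F [-0.632   0.1336  0.6005] T [-0.0447  0.0602 -0.0351]
pc TCP [ 1.185   0.2455 11.8519] F [0.6459 0.0133 0.6005] toolz [ 1.      0.0004 -0.0043] toolx [-0.0043  0.0003 -1.    ]
pl TCP [-164.7363  -79.5354   11.8519] F [0.641  0.0802 0.6005] toolz [ 0.9946  0.1041 -0.0043] toolx [-0.0043 -0.0001 -1.    ]
t: 5.7
tool_pos: [0.6122, -0.315, 0.0119]
tool_rot: [-2.105, 0.242, 2.096]
contact_force: [-0.1, -2.4, 3.0]
opening: 0.0327
t 5.7 TCP [ 0.6122 -0.315   0.0119] open 0.0327 F [-0.1305 -2.3769  3.0358] T [-0.3268  0.1323  0.0195]
pc TCP [ 1.1572  0.5961 11.8767] F [-0.4122  2.3445  3.0358] toolz [ 1.      0.0003 -0.0043] toolx [-0.0043  0.0008 -1.    ]
pl TCP [-164.8003  -79.1896   11.8767] F [-0.653   2.2892  3.0358] toolz [ 0.9946  0.104  -0.0043] toolx [-0.0044  0.0003 -1.    ]
```

```bash
python3 -m handwheel '[[0.025,[0,0,0],[0,0,0]],[0.025,[0,0,0],[0,0,0]],[0.025,[0,0,0],[0,0,0]],[0.025,[0,0,0],[0,0,0]]]' 45; python3 st.py
```

```text
t: 6.03
tool_pos: [0.6122, -0.315, 0.012]
tool_rot: [-2.105, 0.242, 2.096]
contact_force: [-2.0, -3.1, 5.1]
opening: 0.0317
t 6.0333 TCP [ 0.6122 -0.315   0.012 ] open 0.0317 F [-2.0269 -3.122   5.0558] T [-0.3863  0.2588  0.037 ]
pc TCP [ 1.1179  0.5829 11.9558] F [1.2657 3.5005 5.0558] toolz [ 1.      0.0004 -0.0043] toolx [-0.0043  0.0008 -1.    ]
pl TCP [-164.838   -79.2068   11.9558] F [0.8961 3.6128 5.0558] toolz [ 0.9946  0.104  -0.0043] toolx [-0.0044  0.0003 -1.    ]
```

```bash
python3 -m handwheel '[[0.025,[-0.01,0,0],[0,0,0]],[0.025,[-0.02,0,0],[0,0,0]],[0.025,[-0.03,0,0],[0,0,0]],[0.025,[-0.03,0,0],[0,0,0]],[0.025,[-0.02,0,0],[0,0,0]],[0.025,[0,0,0],[0,0,0]],[0.025,[0,0,0],[0,0,0]]]' 45; python3 - <<'E'
from st import *
show(); pic('side','s2',(290,120,450,240),4.5)
for th in('cell','cell_center','cell_plus'): print(th,[(round(d['score'],2),d.get('centre')) for d in ctrl.tip_of(th,'side')])
E
```

```text
t: 6.62
tool_pos: [0.6121, -0.3141, 0.1223]
tool_rot: [-2.106, 0.241, 2.095]
contact_force: [-0.2, -0.0, -1.9]
opening: 0.0318
t 6.6167 TCP [ 0.6121 -0.3141  0.1223] open 0.0318 F [-0.1675 -0.0342 -1.8739] T [-0.0043 -0.0224 -0.0611]
pc TCP [  1.46    -0.262  122.2851] F [ 0.1553  0.0713 -1.8739] toolz [ 1.      0.0007 -0.0053] toolx [-0.0053 -0.0002 -1.    ]
pl TCP [-164.4102  -80.0117  122.2851] F [ 0.1471  0.087  -1.8739] toolz [ 0.9945  0.1043 -0.0053] toolx [-0.0052 -0.0007 -1.    ]
cell [(0.69, [298.1, 337.3]), (0.54, [179.2, 368.9])]
cell_center [(0.8, [290.7, 334.9]), (0.49, [169.0, 367.6])]
cell_plus [(0.61, [296.8, 318.3]), (0.22, [177.3, 295.1])]
```

View pics/s2.png

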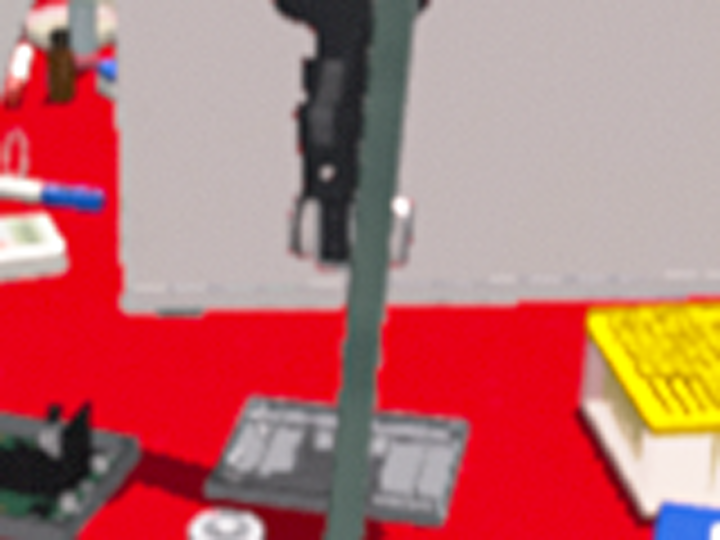

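The cell is in the grip, held near its middle and level, clear of the cover at full-picture (368,170). Next I'll plan the tilt path around the lip.

```bash
cat > geo.py <<'E'
import numpy as np
def poly(cx,cz,th):
    P=np.array([[-30.5,-16.5],[28.5,-16.5],[28.5,-5],[30.5,-5],[30.5,5],[28.5,5],[28.5,16.5],[-30.5,16.5]])
    c,s=np.cos(th),np.sin(th); return P@np.array([[c,s],[-s,c]])+[cx,cz]
def pd(p,a,b):
    t=np.clip(np.dot(p-a,b-a)/np.dot(b-a,b-a),0,1); return np.linalg.norm(p-a-t*(b-a))
A,B=np.array([26.25,53.75]),np.array([32,53.75])
def lip(P):
    d=1e9
    import cv2
    ins=max(cv2.pointPolygonTest(P.astype(np.float32).reshape(-1,1,2),tuple(map(float,A+(B-A)*k)),True) for k in(0,.3,.6,.9))
    for i in range(8):
        a,b=P[i],P[(i+1)%8]
        d=min(d,pd(A,a,b),pd(B,a,b),pd(a,A,B))
    return (-ins if ins>0 else d)-1.75
def comp(cx,cz,th):
    F=np.array([cx,cz])-30.5*np.array([np.cos(th),np.sin(th)]); a=np.array([np.cos(th),np.sin(th)])
    # sphere centre (s-9.3,34): (C-F).a=-9.3
    s=9.3+F[0]+(-9.3-(34-F[1])*a[1])/a[0]
    return -27.5-s
if __name__=='__main__':
    for deg in (30,25,22,20,18,16,14,12,10,8,6,4,3,2,1,0):
        th=np.radians(deg); best=None
        for cz in np.arange(33.5,62,.25):
            for cx in np.arange(-14,2,.25):
                P=poly(cx,cz,th)
                if P[:,1].min()<17.9 or P[:,0].max()>30: continue
                l=lip(P)
                if l<1.0: continue
                # below lip flag: button end body top below lip?
                k=comp(cx,cz,th)
                if best is None or cz<best[0] or (cz==best[0] and k<best[1]): best=(cz,k,cx,l)
        print(deg,None if best is None else np.round(best,2))
E
python3 geo.py
```

```text
30 [47.5   7.61 -6.25  1.02]
25 [45.75  7.89 -6.25  1.02]
22 [44.75  7.78 -6.    1.02]
20 [44.    7.66 -5.75  1.15]
18 [43.25  7.54 -5.5   1.19]
16 [42.25  7.49 -5.25  1.2 ]
14 [41.5   7.35 -5.    1.04]
12 [40.5   7.01 -4.5   1.06]
10 [39.5   5.64 -3.    1.03]
8 [38.5   6.01 -3.25  1.09]
6 [37.5   6.35 -3.5   1.04]
4 [36.5   6.92 -4.    1.13]
3 [36.    7.2  -4.25  1.14]
2 [35.5   7.47 -4.5   1.19]
1 [35.    7.24 -4.25  1.14]
0 [34.5  3.5 -0.5  1. ]
```

```bash
cat > g2.py <<'E'
from geo import *
for deg in (20,22,24,26,28,30):
    th=np.radians(deg); a=np.array([np.cos(th),np.sin(th)])
    best=None
    for bx in np.arange(-8,-4,.5):
      for bz in np.arange(44,54,.5):
        PB=poly(bx,bz,th)
        if lip(PB)<1.2 or PB[:,1].min()<18.2 or comp(bx,bz,th)>8.2: continue
        for ax in np.arange(-4,12,.5):
          for az in np.arange(bz,64,.5):
            k=comp(ax,az,th)
            if k>0.3: continue
            PA=poly(ax,az,th)
            # contact height of dome must be inside face
            cpz=34+9.3*np.sin(th)
            if PA[0,1]>cpz-3: continue
            m=min(lip(poly(ax+(bx-ax)*u,az+(bz-az)*u,th)) for u in np.linspace(0,1,9))
            sc=min(m,2)
            if best is None or sc>best[0]+1e-6: best=(sc,ax,az,k,bx,bz,comp(bx,bz,th),PA[0,1])
    print(deg,None if best is None else np.round(best,2))
E
python3 g2.py
```

```text
Still running in the background as job /tmp/bash_jobs.1000/b72c60b6dae5 (pid 850). You'll get a notice when it ends.
```

```bash
kill -- -$(cat /tmp/bash_jobs.1000/b72c60b6dae5/pid); cat /tmp/bash_jobs.1000/b72c60b6dae5/stdout
sed -i 's/arange(-8,-4,.5)/arange(-7.5,-4,1)/;s/arange(44,54,.5)/arange(44,52,1)/;s/arange(-4,12,.5)/arange(-4,9,1)/;s/arange(bz,64,.5)/arange(bz,60,1)/;s/linspace(0,1,9)/linspace(0,1,5)/;s/(20,22,24,26,28,30)/(20,24,28)/' g2.py; sed -i 's/^    import cv2$//;1a import cv2' geo.py; time timeout 300 python3 g2.py
```

```text
20 [-3.31 -3.   59.   -0.54 -7.5  48.    7.96 33.06]
24 [-2.53 -4.   58.    0.08 -7.5  48.    8.03 30.52]
28 [-1.88 -4.   58.   -0.48 -7.5  49.    7.8  29.11]
real	0m10.405s
user	0m10.029s
sys	0m0.113s
```

```bash
cat > plan.py <<'E'
from geo import *
import heapq
X=np.arange(-14,8.01,.5);Z=np.arange(34,68.01,.5);T=np.arange(0,41,2.)
ok={}
for k,t in enumerate(T):
    th=np.radians(t); P0=poly(0,0,th)
    for j,z in enumerate(Z):
        if P0[:,1].min()+z<17.49: continue
        for i,x in enumerate(X):
            P=P0+[x,z]; c=comp(x,z,th)
            if c>8.6: continue
            if c>0 and P[0,1]>34+9.3*np.sin(th)-2.5: continue
            if P[:,0].min()<-44 : continue
            if (P[P[:,1]<54][:,0].max(initial=-99))>30.6: continue
            l=lip(P)
            if l<.45: continue
            ok[i,j,k]=(l,c)
goal=(list(X).index(-.5) if -.5 in X else 0,0,0)
goal=min((s for s in ok if s[2]==0 and s[1]==0),key=lambda s:abs(X[s[0]]))
print('goal',X[goal[0]],ok[goal],len(ok))
D={goal:0};prev={};h=[(0,goal)];end=None
while h:
    d,s=heapq.heappop(h)
    if d>D[s]: continue
    l,c=ok[s]
    if c<-1.5 and Z[s[1]]>=50 and s[2]>0 and lip(poly(X[s[0]],Z[s[1]]+6,np.radians(T[s[2]])))>4: end=s;break
    for di in(-1,0,1):
      for dj in(-1,0,1):
        for dk in(-1,0,1):
          n=(s[0]+di,s[1]+dj,s[2]+dk)
          if n==s or n not in ok: continue
          l,c=ok[n]
          w=.5*np.hypot(di,dj)+.6*abs(dk)+ .3*max(0,1.8-l)**2+.05*max(0,c-7)**2*4
          if d+w<D.get(n,1e9): D[n]=d+w;prev[n]=s;heapq.heappush(h,(d+w,n))
s=end
while s is not None:
    print(X[s[0]],Z[s[1]],T[s[2]],np.round(ok[s],2)); s=prev.get(s)
E
time timeout 300 python3 plan.py
```

```text
goal 0.0 (np.float64(1.5), np.float64(3.0)) 8550
-4.0 59.0 34.0 [ 3.02 -1.66]
-4.5 58.5 34.0 [ 2.88 -0.82]
-5.0 58.0 34.0 [2.75 0.02]
-5.5 57.5 34.0 [2.61 0.86]
-6.0 57.0 34.0 [2.48 1.69]
-6.5 56.5 34.0 [2.34 2.53]
-7.0 56.0 34.0 [2.21 3.37]
-7.5 55.5 34.0 [2.07 4.21]
-8.0 55.0 34.0 [1.94 5.04]
-8.5 54.5 34.0 [1.8  5.88]
-9.0 54.0 32.0 [0.95 6.63]
-9.0 53.5 30.0 [0.59 6.9 ]
-9.0 53.0 28.0 [1.23 7.17]
-9.0 53.0 26.0 [1.76 7.21]
-8.5 52.5 24.0 [2.   7.03]
-8.0 52.0 24.0 [1.75 6.75]
-8.0 51.5 24.0 [1.95 6.98]
-7.5 51.0 24.0 [1.7 6.7]
-7.5 50.5 24.0 [1.9  6.92]
-7.5 50.0 24.0 [2.11 7.14]
-7.0 49.5 24.0 [1.85 6.87]
-7.0 49.0 24.0 [2.06 7.09]
-6.5 48.5 24.0 [1.8  6.81]
-6.5 48.0 24.0 [1.79 7.03]
-6.5 47.5 24.0 [1.52 7.26]
-6.5 47.0 24.0 [1.3  7.48]
-6.5 46.5 22.0 [0.89 7.58]
-6.5 46.0 20.0 [1.18 7.69]
-6.5 45.5 18.0 [1.45 7.81]
-6.0 45.0 16.0 [1.16 7.45]
-6.0 44.5 14.0 [1.28 7.6 ]
-6.0 44.0 12.0 [1.32 7.76]
-6.0 43.5 10.0 [1.29 7.94]
-5.5 43.0 8.0 [0.98 7.63]
-5.0 42.5 6.0 [1.66 7.33]
-4.5 42.0 6.0 [1.56 6.88]
-4.5 41.5 6.0 [1.61 6.93]
-4.5 41.0 6.0 [1.66 6.98]
-4.5 40.5 6.0 [1.72 7.04]
-4.5 40.0 6.0 [1.77 7.09]
-4.5 39.5 6.0 [1.82 7.14]
-4.5 39.0 6.0 [1.87 7.19]
-4.5 38.5 6.0 [1.93 7.25]
-4.5 38.0 6.0 [1.98 7.3 ]
-4.5 37.5 6.0 [2.03 7.35]
-4.5 37.0 4.0 [1.59 7.39]
-4.5 36.5 4.0 [1.63 7.42]
-4.5 36.0 2.0 [1.11 7.45]
-4.5 35.5 2.0 [1.19 7.47]
-4.0 35.0 0.0 [1.1 7. ]
-3.5 34.5 0.0 [1.27 6.5 ]
-3.0 34.0 0.0 [1.59 6.  ]
-2.5 34.0 0.0 [1.51 5.5 ]
-2.0 34.0 0.0 [1.5 5. ]
-1.5 34.0 0.0 [1.5 4.5]
-1.0 34.0 0.0 [1.5 4. ]
-0.5 34.0 0.0 [1.5 3.5]
0.0 34.0 0.0 [1.5 3. ]
real	0m18.993s
user	0m18.032s
sys	0m0.109s
```

Plan found: tilt about 34°, enter over the lip, press about 7.5 mm, then roll down. I'll travel over to the logger, then tilt up high.

```bash
python3 -m handwheel '[[0.025,[0,0,0],[6,0,0]],[0.025,[0,0.01,0.0208],[0,0,0]],[0.025,[0,0.01,0.0208],[0,0,0]],[0.025,[0,0.01,0.0208],[0,0,0]],[0.025,[0,0.01,0.0208],[0,0,0]],[0.025,[0,0.01,0.0208],[0,0,0]],[0.025,[0,0.01,0.0208],[0,0,0]],[0.025,[0,0.01,0.0208],[0,0,0]],[0.025,[0,0.0107,0.0208],[0,0,0]],[0.025,[0,0,0],[0,0,0]]]' 60
python3 -m handwheel '[[0.025,[0,0,0],[0,-5,0]],[0.025,[0,0,0],[0,-5,0]],[0.025,[0,0,0],[0,-5,0]],[0.025,[0,0,0],[0,-5,0]],[0.025,[0,0,0],[0,-5,0]],[0.025,[0,0,0],[0,-5,0]],[0.025,[0,0,0],[0,-4,0]],[0.025,[0,0,0],[0,0,0]],[0.025,[0,0,0],[0,0,0]]]'
cat >> st.py <<'E'
GX,GZ=1.2,15.0
E
cat > cell.py <<'E'
from st import *
# cell pose in logger frame
GX,GZ,PIT=1.2,15.0,0.25
def cellpose(v=True):
    M,t=frame(np.load('pics/pl.npy')); o=ctrl.get_obs()
    Q=M.T@R.from_rotvec(o['tool_rot']).as_matrix(); p=M.T@(np.array(o['tool_pos'])-t)*1000
    C=p-GZ*Q[:,0]-GX*Q[:,2]
    th=np.degrees(np.arctan2(Q[2,2],Q[0,2]))+PIT
    F=M.T@o['contact_force']
    if v: print('t',o['t'],'C',C.round(2),'th',round(th,2),'yaw',np.degrees(Q[1,2]).round(2),'roll(y.z)',np.degrees(Q[2,1]).round(2),'F',F.round(2),'open',round(o['opening'],4))
    return C,th,F
if __name__=='__main__':
    from geo import comp,lip,poly
    C,th,F=cellpose(); print('comp %.2f lip %.2f'%(comp(C[0],C[2],np.radians(th)),lip(poly(C[0],C[2],np.radians(th)))))
E
python3 cell.py; python3 - <<'E'
from st import *
pic('side','s3',(230,130,390,250),4.5);pic('top','t3',(260,150,420,270),4.5)
E
```

```text
t: 7.65
tool_pos: [0.4241, -0.3355, 0.1182]
tool_rot: [-2.037, 0.343, 2.04]
contact_force: [0.0, -0.3, -2.1]
opening: 0.0316
t: 8.4
tool_pos: [0.4282, -0.3356, 0.1185]
tool_rot: [-1.336, 0.222, 2.505]
contact_force: [-0.4, 0.8, -0.8]
opening: 0.0309
t 8.4 C [ -6.99   0.41 130.33] th 34.14 yaw 0.07 roll(y.z) -0.1 F [ 0.64 -0.62 -0.81] open 0.0309
comp -47.04 lip 63.79
```

View pics/s3.png

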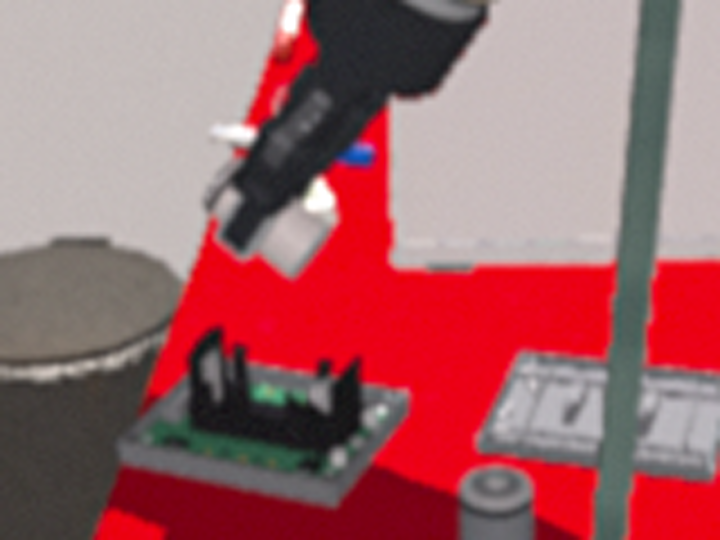

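View pics/t3.png

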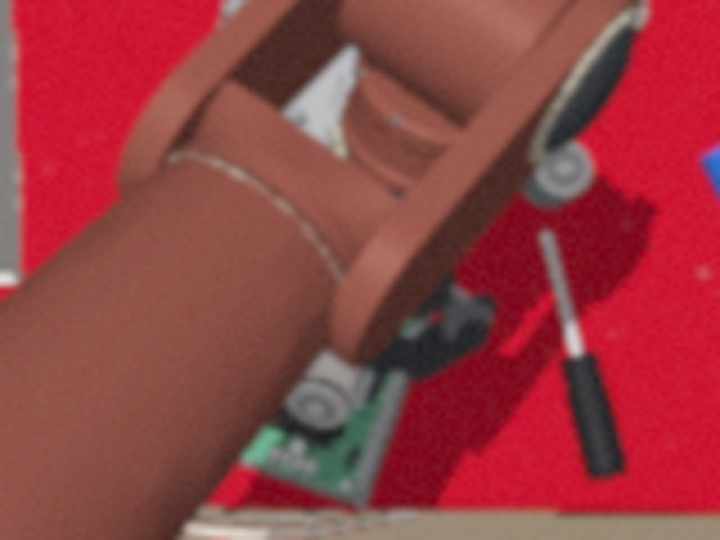

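Side: the cell is held tilted, button up-left (212,195 in the crop), flat end down-right. Top: the button end shows at crop (315,402). I'll overlay the model to check where the cell sits in the hand.

```bash
cat > ov2.py <<'E'
from cell import *
import sys
def run(name_s,name_t,rs=(230,130,350,250),rt=(300,190,380,270),k=5):
    C,th,F=cellpose(); M,t=frame(np.load('pics/pl.npy')); o=ctrl.get_obs()
    Q=R.from_rotvec(o['tool_rot']).as_matrix(); W=M@(C/1000)+t
    a,yv,dn=Q[:,2],Q[:,1],Q[:,0]
    def ring(s,r): 
        g=np.linspace(0,2*np.pi,40); return np.array([W+a*s/1000+r/1000*(np.cos(q)*yv+np.sin(q)*dn) for q in g])
    for n,name,r in(('side',name_s,rs),('top',name_t,rt)):
        kk=k if n=='side' else 7
        im=ctrl.get_image(n)[:,:,::-1].copy()
        z=cv2.resize(im[r[1]:r[3],r[0]:r[2]],None,fx=kk,fy=kk,interpolation=cv2.INTER_CUBIC)
        for P,c in((ring(-30.5,16.5),(255,255,0)),(ring(28.5,16.5),(0,255,255)),(ring(30.5,5),(0,255,0))):
            u=(proj(n,P)-[r[0],r[1]]+.5)*kk-.5; cv2.polylines(z,[np.round(u*8).astype(np.int32)],True,c,1,cv2.LINE_AA,3)
        for pts in([[-45.5,0,50],[-45.5,0,10],[30.5,0,10],[30.5,0,54],[24.5,0,53.75]],[[-27.5,0,34],[30.5,0,34]],[[24.5,-10,53.75],[24.5,10,53.75]]):
            u=(proj(n,(M@(np.array(pts)/1000).T).T+t)-[r[0],r[1]]+.5)*kk-.5; cv2.polylines(z,[np.round(u*8).astype(np.int32)],False,(255,0,255),1,cv2.LINE_AA,3)
        cv2.imwrite(f'pics/{name}.png',z)
if __name__=='__main__': run(sys.argv[1],sys.argv[2])
E
python3 ov2.py s4 t4
```

```text
t 8.5 C [ -6.73   0.81 132.01] th 34.02 yaw 0.0 roll(y.z) -0.04 F [ 0.1   0.46 -0.38] open 0.0313
```

View pics/s4.png

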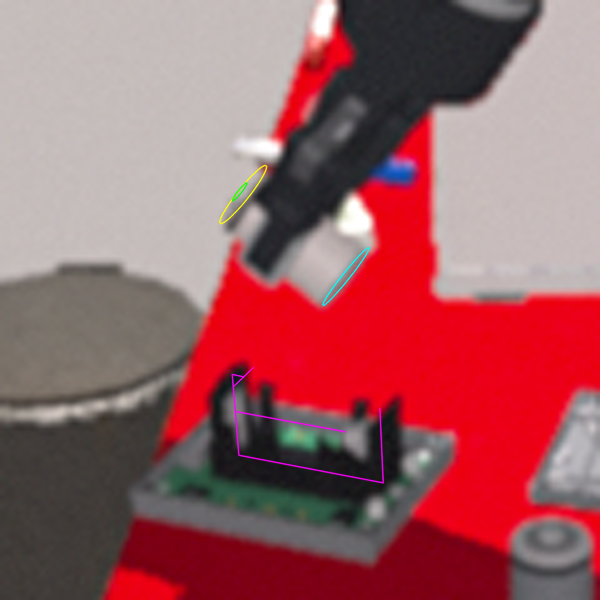

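View pics/t4.png

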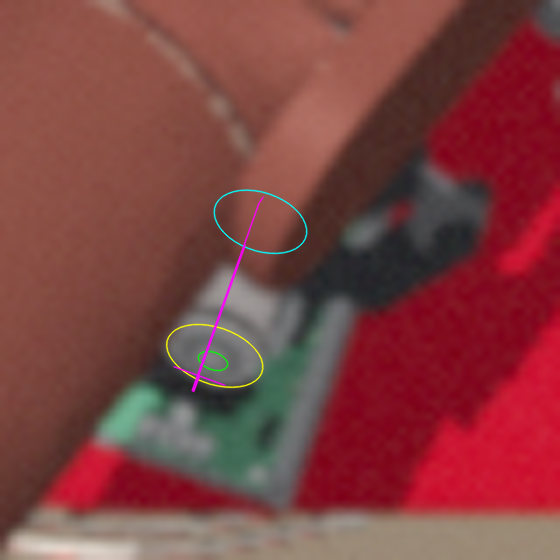

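Overlay agrees: flat end at (345,275) in the side crop and button at (213,357) in the top crop, both within about 1 px. I'll lower it over the lip to just short of the spring.

```bash
python3 -m handwheel '[[0.025,[0.0145,0,-0.0078],[0,0,0]],[0.025,[0.0145,0,-0.0078],[0,0,0]],[0.025,[0.0145,0,-0.0078],[0,0,0]],[0.025,[0.0145,0,-0.0078],[0,0,0]],[0.025,[0,0,0],[0,0,0]],[0.025,[0,0,0],[0,0,0]],[0.025,[0,0,0],[0,0,0]]]'
cat > avg.py <<'E'
from cell import *
from geo import comp,lip,poly
import sys
def goto(tx,tz,tth,C,th):
    # rows needed in tool axes to bring cell to target, incl. TCP shift from turn
    def tcp(x,z,t):
        t=np.radians(t); return np.array([x,z])+GX*np.array([np.cos(t),np.sin(t)])+GZ*np.array([np.sin(t),-np.cos(t)])
    d=tcp(tx,tz,tth)-tcp(C[0],C[2],th); t=np.radians(th)
    return d[0]*np.sin(t)-d[1]*np.cos(t), d[0]*np.cos(t)+d[1]*np.sin(t), th-tth
Cs=[];Ts=[];Fs=[]
for i in range(3):
    if i: ctrl.get_image('side')
    C,th,F=cellpose(False); Cs.append(C);Ts.append(th);Fs.append(F)
C=np.mean(Cs,0);th=np.mean(Ts);F=np.mean(Fs,0); print('t',ctrl.get_obs()['t'],'C',C.round(2),'sd',np.std(Cs,0).round(2),'th',th.round(2),'F',F.round(2),'sd',np.std(Fs,0).round(2),'open',round(ctrl.get_obs()['opening'],4))
t=np.radians(th);print('comp %.2f lip %.2f'%(comp(C[0],C[2],t),lip(poly(C[0],C[2],t))))
if len(sys.argv)>1:
    x,z,tt=map(float,sys.argv[1:4]); print('need tool dx %.2f dz %.2f mm, ay %.2f deg; dy(to .7) %.2f'%(*goto(x,z,tt,C,th),.7-C[1]))
E
python3 avg.py -4 59 34
```

```text
t: 9.18
tool_pos: [0.4223, -0.3346, 0.0565]
tool_rot: [-1.339, 0.226, 2.503]
contact_force: [-0.2, 0.6, -0.7]
opening: 0.0314
t 9.2833 C [-1.36  1.43 68.51] sd [0.22 0.05 0.15] th 33.91 F [-0.28  0.04 -0.88] sd [0.66 0.39 0.26] open 0.0313
comp -10.69 lip 9.40
need tool dx 6.42 dz -7.48 mm, ay -0.09 deg; dy(to .7) -0.73
```

```bash
python3 -m handwheel '[[0.025,[0.0032,-0.0007,-0.0037],[0,0,0]],[0.025,[0.0032,0,-0.0037],[0,0,0]],[0.025,[0,0,0],[0,0,0]],[0.025,[0,0,0],[0,0,0]],[0.025,[0,0,0],[0,0,0]]]'; python3 avg.py -7 56 34
```

```text
t: 9.7
tool_pos: [0.4246, -0.3343, 0.0455]
tool_rot: [-1.337, 0.224, 2.505]
contact_force: [0.1, -0.4, -1.5]
opening: 0.031
t 9.8 C [-3.18  0.33 57.45] sd [0.04 0.04 0.09] th 34.06 F [ 0.05 -0.02 -1.54] sd [0.26 0.5  0.16] open 0.0309
comp -1.44 lip 1.30
need tool dx -0.94 dz -4.00 mm, ay 0.06 deg; dy(to .7) 0.37
```

```bash
python3 -m handwheel '[[0.025,[-0.0012,0.0003,-0.001],[0,0,0]],[0.025,[0,0,-0.001],[0,0,0]],[0.025,[0,0,-0.001],[0,0,0]],[0.025,[0,0,0],[0,0,0]],[0.025,[0,0,0],[0,0,0]]]'; python3 avg.py -7.5 55.5 34
```

```text
t: 10.22
tool_pos: [0.4275, -0.3358, 0.0454]
tool_rot: [-1.337, 0.225, 2.505]
contact_force: [-1.0, 0.4, 0.9]
opening: 0.0311
t 10.3167 C [-6.34  0.74 57.19] sd [0.01 0.01 0.02] th 34.07 F [ 1.34 -0.04  1.73] sd [0.24 0.06 0.71] open 0.0313
comp 1.90 lip 2.86
need tool dx 0.75 dz -1.93 mm, ay 0.07 deg; dy(to .7) -0.04
```

The spring is found: the reaction is about 2–3 N at a modelled 1.9 mm. Pressing on in small steps.

```bash
python3 -m handwheel '[[0.025,[0.0003,0,-0.001],[0,0,0]],[0.025,[0.0003,0,-0.001],[0,0,0]],[0.025,[0.0003,0,-0.001],[0,0,0]],[0.025,[0,0,0],[0,0,0]],[0.025,[0,0,0],[0,0,0]]]'; python3 avg.py -8.8 54.5 33
```

```text
t: 10.73
tool_pos: [0.4289, -0.3363, 0.0433]
tool_rot: [-1.335, 0.225, 2.505]
contact_force: [-4.1, 1.4, 5.9]
opening: 0.0308
t 10.8333 C [-7.88  0.81 55.07] sd [0.01 0.   0.01] th 34.17 F [ 3.98 -0.11  5.8 ] sd [0.23 0.36 0.27] open 0.0309
comp 4.88 lip 2.01
need tool dx -0.03 dz -1.39 mm, ay 1.17 deg; dy(to .7) -0.11
```

```bash
python3 avg.py -9.2 54.6 31; python3 st.py | head -1; python3 ov2.py s5 t5
```

```text
t 10.9333 C [-7.86  0.81 55.06] sd [0.02 0.01 0.02] th 34.17 F [3.91 0.08 5.71] sd [0.25 0.17 0.24] open 0.0316
comp 4.87 lip 1.99
need tool dx -0.33 dz -2.20 mm, ay 3.17 deg; dy(to .7) -0.11
t 10.9333 TCP [ 0.4288 -0.3363  0.0433] open 0.0316 F [-3.517   1.1257  5.6899] T [ 0.2086  0.5586 -0.033 ]
t 10.9333 C [-7.83  0.8  55.04] th 34.17 yaw -0.03 roll(y.z) -0.0 F [3.69 0.08 5.69] open 0.0316
```

View pics/s5.png

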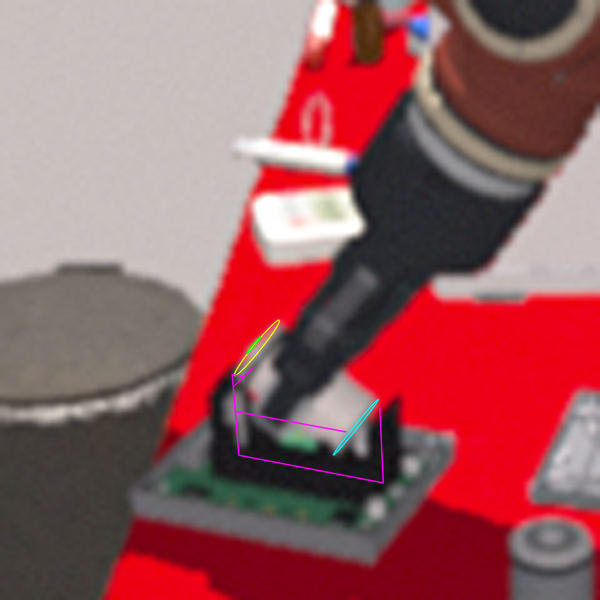

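```bash
python3 -m handwheel '[[0.025,[-0.0006,0,-0.0006],[0,1,0]],[0.025,[-0.0005,0,-0.0006],[0,1,0]],[0.025,[0,0,-0.0006],[0,1,0]],[0.025,[0,0,0],[0,0,0]],[0.025,[0,0,0],[0,0,0]]]'; python3 avg.py -9.2 53.6 28;python3 st.py | head -1
```

```text
t: 11.45
tool_pos: [0.43, -0.3366, 0.042]
tool_rot: [-1.401, 0.235, 2.473]
contact_force: [-4.9, 0.1, 2.4]
opening: 0.0313
t 11.55 C [-8.46  0.72 54.23] sd [0.02 0.01 0.01] th 31.2 F [5.08 0.96 2.15] sd [0.46 0.8  0.41] open 0.0315
comp 5.94 lip 0.36
need tool dx 0.20 dz -1.80 mm, ay 3.20 deg; dy(to .7) -0.02
t 11.55 TCP [ 0.4301 -0.3366  0.042 ] open 0.0315 F [-4.4746  1.7169  1.5697] T [0.0719 0.6258 0.06  ]
```

```bash
python3 -m handwheel '[[0.025,[-0.0005,0,-0.0008],[0,0,0]],[0.025,[-0.0002,0,-0.0008],[0,0,0]],[0.025,[0,0,0],[0,0,0]],[0.025,[0,0,0],[0,0,0]]]'; python3 avg.py -9.6 53.8 27
```

```text
t: 11.88
tool_pos: [0.4314, -0.3371, 0.0419]
tool_rot: [-1.399, 0.235, 2.474]
contact_force: [-7.2, 1.3, 2.0]
opening: 0.0311
t 11.9833 C [-9.91  0.73 54.17] sd [0.01 0.   0.01] th 31.28 F [6.59 0.62 2.63] sd [0.45 0.36 0.48] open 0.0316
comp 7.42 lip 1.67
need tool dx 0.52 dz -1.05 mm, ay 4.28 deg; dy(to .7) -0.03
```

```bash
python3 avg.py -9.2 53.3 26 | tail -1; python3 -m handwheel '[[0.025,[0.0002,0,-0.0002],[0,1.4,0]],[0.025,[0.0002,0,-0.0002],[0,1.4,0]],[0.025,[0.0002,0,-0.0002],[0,1.4,0]],[0.025,[0,0,0],[0,0,0]],[0.025,[0,0,0],[0,0,0]]]'; python3 avg.py -8.5 52 24
```

```text
need tool dx 1.16 dz -1.25 mm, ay 5.28 deg; dy(to .7) -0.03
t: 12.5
tool_pos: [0.4312, -0.3367, 0.0404]
tool_rot: [-1.491, 0.25, 2.424]
contact_force: [-5.6, 1.6, 0.5]
opening: 0.0312
t 12.6 C [-8.75  0.42 53.22] sd [0.05 0.01 0.  ] th 27.09 F [6.19 0.92 0.99] sd [0.39 0.43 0.35] open 0.0311
comp 6.82 lip 1.15
need tool dx 1.25 dz -1.14 mm, ay 3.09 deg; dy(to .7) 0.28
```

```bash
python3 -m handwheel '[[0.025,[0.0003,0,-0.0004],[0,1,0]],[0.025,[0.0003,0.0002,-0.0004],[0,1,0]],[0.025,[0.0003,0,-0.0004],[0,1,0]],[0.025,[0,0,0],[0,0,0]],[0.025,[0,0,0],[0,0,0]]]'; python3 avg.py -7.7 50 24
```

```text
t: 13.02
tool_pos: [0.4315, -0.3368, 0.0387]
tool_rot: [-1.555, 0.26, 2.388]
contact_force: [-6.0, 1.9, -0.8]
opening: 0.0314
t 13.1167 C [-8.45  0.44 51.95] sd [0.04 0.01 0.01] th 24.14 F [ 6.56  0.41 -0.41] sd [0.31 0.14 0.26] open 0.031
comp 7.22 lip 2.15
need tool dx 2.09 dz -0.15 mm, ay 0.14 deg; dy(to .7) 0.26
```

```bash
python3 -m handwheel '[[0.025,[0.001,0,-0.0001],[0,0,0]],[0.025,[0.001,0.0002,-0.0001],[0,0,0]],[0.025,[0,0,0],[0,0,0]],[0.025,[0,0,0],[0,0,0]]]'; python3 avg.py -7 48 24
```

```text
t: 13.45
tool_pos: [0.4317, -0.337, 0.0381]
tool_rot: [-1.556, 0.26, 2.388]
contact_force: [-6.9, 2.8, 5.0]
opening: 0.0312
t 13.55 C [-8.6   0.54 51.29] sd [0.01 0.   0.  ] th 24.08 F [ 7.05 -1.11  4.97] sd [0.58 0.55 0.63] open 0.0315
comp 7.67 lip 2.57
need tool dx 3.65 dz 0.09 mm, ay 0.08 deg; dy(to .7) 0.16
```

```bash
python3 - <<'E'
from geo import *
for zf in(38.7,37.5,36.5):
  for deg in range(24,-1,-2):
    t=np.radians(deg); cz=zf+30.5*np.sin(t)
    for cx in np.arange(-4,-13,-.1):
        P=poly(cx,cz,t)
        if lip(P)>=1.3: break
    print(zf,deg,round(cz,2),round(cx,2),'comp %.2f lip %.2f bot %.1f'%(comp(cx,cz,t),lip(P),P[:,1].min()))
E
```

```text
38.7 24 51.11 -7.2 comp 6.35 lip 1.38 bot 23.6
38.7 22 50.13 -6.4 comp 6.01 lip 1.38 bot 23.4
38.7 20 49.13 -7.0 comp 7.05 lip 1.34 bot 23.2
38.7 18 48.13 -7.2 comp 7.66 lip 1.30 bot 23.0
38.7 16 47.11 -6.8 comp 7.65 lip 1.35 bot 22.8
38.7 14 46.08 -6.5 comp 7.71 lip 1.38 bot 22.7
38.7 12 45.04 -6.2 comp 7.74 lip 1.30 bot 22.6
38.7 10 44.0 -6.1 comp 7.95 lip 1.30 bot 22.5
38.7 8 42.94 -5.9 comp 8.03 lip 1.34 bot 22.4
38.7 6 41.89 -4.3 comp 6.69 lip 1.37 bot 22.3
38.7 4 40.83 -4.5 comp 7.12 lip 1.33 bot 22.2
38.7 2 39.76 -4.9 comp 7.72 lip 1.37 bot 22.2
38.7 0 38.7 -5.4 comp 8.40 lip 1.40 bot 22.2
37.5 24 49.91 -6.6 comp 6.28 lip 1.32 bot 22.4
37.5 22 48.93 -6.3 comp 6.40 lip 1.35 bot 22.2
37.5 20 47.93 -7.2 comp 7.68 lip 1.33 bot 22.0
37.5 18 46.93 -6.9 comp 7.75 lip 1.39 bot 21.8
37.5 16 45.91 -6.5 comp 7.69 lip 1.39 bot 21.6
37.5 14 44.88 -6.2 comp 7.71 lip 1.38 bot 21.5
37.5 12 43.84 -6.0 comp 7.80 lip 1.36 bot 21.4
37.5 10 42.8 -5.9 comp 7.96 lip 1.32 bot 21.3
37.5 8 41.74 -4.5 comp 6.80 lip 1.32 bot 21.2
37.5 6 40.69 -4.2 comp 6.72 lip 1.40 bot 21.1
37.5 4 39.63 -4.4 comp 7.10 lip 1.31 bot 21.0
37.5 2 38.56 -4.8 comp 7.66 lip 1.31 bot 21.0
37.5 0 37.5 -5.4 comp 8.40 lip 1.40 bot 21.0
36.5 24 48.91 -6.2 comp 6.33 lip 1.36 bot 21.4
36.5 22 47.93 -6.8 comp 7.30 lip 1.30 bot 21.2
36.5 20 46.93 -7.0 comp 7.85 lip 1.33 bot 21.0
36.5 18 45.93 -6.5 comp 7.67 lip 1.32 bot 20.8
36.5 16 44.91 -6.2 comp 7.68 lip 1.38 bot 20.6
36.5 14 43.88 -5.9 comp 7.66 lip 1.33 bot 20.5
36.5 12 42.84 -5.8 comp 7.81 lip 1.37 bot 20.4
36.5 10 41.8 -5.5 comp 7.74 lip 1.36 bot 20.3
36.5 8 40.74 -4.0 comp 6.44 lip 1.52 bot 20.2
36.5 6 39.69 -4.0 comp 6.62 lip 1.30 bot 20.1
36.5 4 38.63 -4.4 comp 7.17 lip 1.38 bot 20.0
36.5 2 37.56 -4.8 comp 7.70 lip 1.35 bot 20.0
36.5 0 36.5 -5.3 comp 8.30 lip 1.39 bot 20.0
```

```bash
python3 avg.py -7.7 49.1 20 | tail -1;  python3 -m handwheel '[[0.025,[0.0003,0,0],[0,1,0]],[0.025,[0.0003,0,0],[0,1,0]],[0.025,[0.0002,0,0],[0,1,0]],[0.025,[0.0002,0,0],[0,1,0]],[0.025,[0,0,0],[0,0,0]],[0.025,[0,0,0],[0,0,0]]]'; python3 avg.py -7.2 46.9 16
```

```text
need tool dx 2.40 dz -1.14 mm, ay 4.08 deg; dy(to .7) 0.16
t: 14.15
tool_pos: [0.4308, -0.3366, 0.0361]
tool_rot: [-1.641, 0.274, 2.336]
contact_force: [-5.1, 1.7, 0.1]
opening: 0.0314
t 14.25 C [-6.77  0.5  49.75] sd [0.04 0.01 0.01] th 20.09 F [ 5.68 -0.14  0.2 ] sd [0.33 0.5  0.28] open 0.031
comp 6.59 lip 1.45
need tool dx 2.58 dz -2.45 mm, ay 4.09 deg; dy(to .7) 0.20
```

```bash
python3 -m handwheel '[[0.025,[0.0003,0,-0.0007],[0,0,0]],[0.025,[0.0003,0,-0.0007],[0,0,0]],[0.025,[0.0003,0,-0.0003],[0,1,0]],[0.025,[0.0003,0,-0.0003],[0,1,0]],[0.025,[0,0,0],[0,0,0]],[0.025,[0,0,0],[0,0,0]]]'; python3 avg.py -7.6 47.2 16
```

```text
t: 14.75
tool_pos: [0.4322, -0.3371, 0.0346]
tool_rot: [-1.682, 0.281, 2.31]
contact_force: [-6.4, 3.2, 2.8]
opening: 0.0313
t 14.85 C [-7.65  0.51 48.53] sd [0.02 0.01 0.02] th 18.14 F [ 6.79 -0.64  2.57] sd [0.25 0.29 0.15] open 0.0311
comp 7.97 lip 1.64
need tool dx 1.31 dz -0.92 mm, ay 2.14 deg; dy(to .7) 0.19
```

```bash
python3 -m handwheel '[[0.025,[0.0004,0,-0.0004],[0,1,0]],[0.025,[0.0004,0,-0.0004],[0,1,0]],[0.025,[0.0004,0,-0.0003],[0,1,0]],[0.025,[0.0004,0,-0.0003],[0,1,0]],[0.025,[0,0,0],[0,0,0]],[0.025,[0,0,0],[0,0,0]]]'; python3 avg.py -6.8 44.6 12; python3 ov2.py s6 t6
```

```text
t: 15.35
tool_pos: [0.4327, -0.3372, 0.0323]
tool_rot: [-1.765, 0.295, 2.255]
contact_force: [-6.6, 2.3, 1.3]
opening: 0.0314
t 15.45 C [-7.21  0.49 46.58] sd [0.04 0.02 0.  ] th 14.17 F [7.34 0.13 1.6 ] sd [0.4  0.15 0.31] open 0.0311
comp 8.28 lip 1.95
need tool dx 2.05 dz -0.66 mm, ay 2.17 deg; dy(to .7) 0.21
t 15.45 C [-7.26  0.51 46.58] th 14.17 yaw -0.02 roll(y.z) -0.1 F [7.9  0.04 2.02] open 0.0311
```

View pics/s6.png

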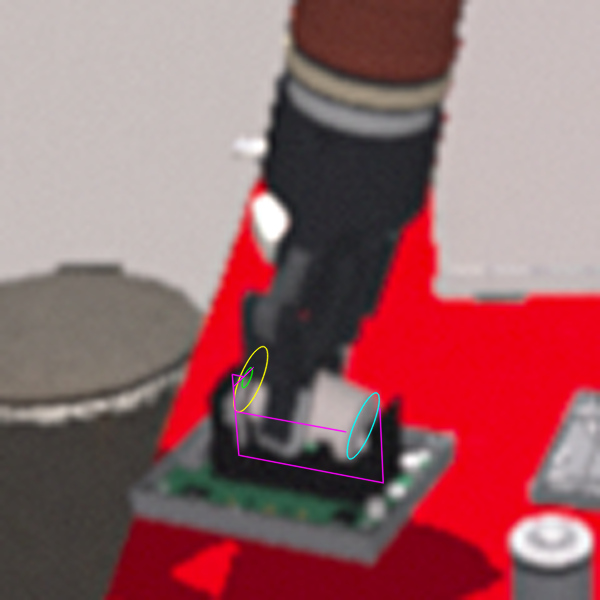

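The cell is tilted 14° with its button just inside the lip edge (crop 245,378). Total force is about 8 N. Rolling on.

```bash
python3 -m handwheel '[[0.025,[0.0005,0,-0.0003],[0,1,0]],[0.025,[0.0005,0,-0.0003],[0,1,0]],[0.025,[0.0005,0,-0.0003],[0,1,0]],[0.025,[0.0005,0,-0.0003],[0,1,0]],[0.025,[0,0,0],[0,0,0]],[0.025,[0,0,0],[0,0,0]]]'; python3 avg.py -6.2 42 8
```

```text
t: 16.05
tool_pos: [0.4332, -0.3374, 0.0299]
tool_rot: [-1.846, 0.309, 2.197]
contact_force: [-7.6, 1.3, 1.5]
opening: 0.031
t 16.15 C [-6.78  0.47 44.45] sd [0.04 0.01 0.01] th 10.19 F [7.44 0.81 1.71] sd [0.29 0.44 0.14] open 0.0315
comp 8.54 lip 1.91
need tool dx 2.55 dz -0.43 mm, ay 2.19 deg; dy(to .7) 0.23
```

```bash
python3 -m handwheel '[[0.025,[0.0006,0,-0.0002],[0,1,0]],[0.025,[0.0006,0,-0.0002],[0,1,0]],[0.025,[0.0006,0,-0.0002],[0,1,0]],[0.025,[0.0006,0,-0.0002],[0,1,0]],[0.025,[0,0,0],[0,0,0]],[0.025,[0,0,0],[0,0,0]]]'; python3 avg.py -5.8 39.5 4
```

```text
t: 16.65
tool_pos: [0.4337, -0.3376, 0.0274]
tool_rot: [-1.926, 0.322, 2.135]
contact_force: [-7.9, 1.4, 0.5]
opening: 0.0311
t 16.75 C [-6.29  0.47 42.21] sd [0.03 0.01 0.01] th 6.18 F [8.03 0.33 0.92] sd [0.25 0.66 0.27] open 0.0312
comp 8.64 lip 2.54
need tool dx 2.78 dz -0.37 mm, ay 2.18 deg; dy(to .7) 0.23
```

```bash
python3 -m handwheel '[[0.025,[0.001,0,0.0002],[0,0.7,0]],[0.025,[0.001,0,0],[0,0.7,0]],[0.025,[0.001,0,0],[0,0.6,0]],[0.025,[0,0,0],[0,0,0]],[0.025,[0,0,0],[0,0,0]]]'; python3 avg.py -5.5 37 3
```

```text
t: 17.17
tool_pos: [0.4337, -0.3377, 0.0248]
tool_rot: [-1.966, 0.329, 2.103]
contact_force: [-6.9, 3.1, 2.7]
opening: 0.0312
t 17.2667 C [-5.77  0.55 39.68] sd [0.02 0.01 0.01] th 4.12 F [ 7.81 -0.39  2.82] sd [0.37 0.35 0.18] open 0.0314
comp 8.46 lip 2.70
need tool dx 2.72 dz -0.22 mm, ay 1.12 deg; dy(to .7) 0.15
```

```bash
python3 -m handwheel '[[0.025,[0.001,0,0],[0,0.4,0]],[0.025,[0.001,0,0],[0,0.4,0]],[0.025,[0.001,0,0],[0,0.3,0]],[0.025,[0,0,0],[0,0,0]],[0.025,[0,0,0],[0,0,0]]]'; python3 avg.py -5.3 35.5 1.5
```

```text
t: 17.68
tool_pos: [0.4337, -0.3378, 0.0219]
tool_rot: [-1.988, 0.333, 2.085]
contact_force: [-7.7, 1.2, 3.2]
opening: 0.0308
t 17.7833 C [-5.47  0.64 36.79] sd [0.01 0.01 0.01] th 3.01 F [7.78 0.49 2.66] sd [0.37 0.65 0.57] open 0.0312
comp 8.38 lip 2.32
need tool dx 1.32 dz -0.29 mm, ay 1.51 deg; dy(to .7) 0.06
```

```bash
python3 -m handwheel '[[0.025,[0.0008,0,-0.0001],[0,0.7,0]],[0.025,[0.0007,0,-0.0001],[0,0.7,0]],[0.025,[0,0,0],[0,0,0]],[0.025,[0,0,0],[0,0,0]]]'; python3 avg.py -5.3 34.3 0.3
```

```text
t: 18.12
tool_pos: [0.4337, -0.3378, 0.0202]
tool_rot: [-2.015, 0.337, 2.062]
contact_force: [-7.5, 2.1, 2.2]
opening: 0.0313
t 18.2167 C [-5.17  0.61 35.18] sd [0.03 0.01 0.  ] th 1.61 F [7.48 0.02 2.05] sd [0.35 0.74 0.22] open 0.0314
comp 8.15 lip 1.87
need tool dx 0.90 dz -0.50 mm, ay 1.31 deg; dy(to .7) 0.09
```

```bash
python3 -m handwheel '[[0.025,[0.0004,0,-0.0001],[0,0.7,0]],[0.025,[0.0004,0,-0.0001],[0,0.6,0]],[0.025,[0,0,0],[0,0,0]],[0.025,[0,0,0],[0,0,0]]]'; python3 avg.py -4 34.1 0
```

```text
t: 18.55
tool_pos: [0.4339, -0.3378, 0.0193]
tool_rot: [-2.039, 0.341, 2.041]
contact_force: [-6.8, 2.2, 1.8]
opening: 0.0307
t 18.65 C [-5.    0.55 34.27] sd [0.01 0.01 0.01] th 0.31 F [7.59 0.44 1.93] sd [0.32 0.28 0.28] open 0.0311
comp 8.00 lip 2.25
need tool dx 0.19 dz 0.92 mm, ay 0.31 deg; dy(to .7) 0.15
```

```bash
python3 -m handwheel '[[0.025,[0.0004,0,0.0005],[0,0.3,0]],[0.025,[0,0,0.0005],[0,0,0]],[0.025,[0,0,0.0005],[0,0,0]],[0.025,[0,0,0],[0,0,0]],[0.025,[0,0,0],[0,0,0]]]'; python3 avg.py -1.5 34 0
```

```text
t: 19.07
tool_pos: [0.4331, -0.3375, 0.0192]
tool_rot: [-2.046, 0.343, 2.035]
contact_force: [-6.0, 1.8, 1.3]
opening: 0.0312
t 19.1667 C [-3.97  0.59 34.19] sd [0.01 0.01 0.02] th -0.06 F [5.89 0.45 1.74] sd [0.34 0.23 0.33] open 0.031
comp 6.97 lip 1.77
need tool dx 0.19 dz 2.49 mm, ay -0.06 deg; dy(to .7) 0.11
```

```bash
python3 -m handwheel '[[0.025,[0,0,0.0006],[0,0,0]],[0.025,[0,0,0.0006],[0,0,0]],[0.025,[0,0,0.0006],[0,0,0]],[0.025,[0,0,0.0006],[0,0,0]],[0.025,[0,0,0],[0,0,0]],[0.025,[0,0,0],[0,0,0]]]'; python3 avg.py 0 34 0
```

```text
t: 19.67
tool_pos: [0.4316, -0.3371, 0.0195]
tool_rot: [-2.048, 0.343, 2.033]
contact_force: [-3.8, 1.9, -1.4]
opening: 0.0311
t 19.7667 C [-2.48  0.63 34.5 ] sd [0.04 0.01 0.03] th -0.16 F [ 4.64 -0.42 -1.8 ] sd [0.28 0.13 0.48] open 0.0312
comp 5.49 lip 1.09
need tool dx 0.49 dz 2.53 mm, ay -0.16 deg; dy(to .7) 0.07
```

```bash
python3 -m handwheel '[[0.025,[0.0004,0,0.0004],[0,-0.1,0]],[0.025,[0,0,0.0005],[0,0,0]],[0.025,[0,0,0.0005],[0,0,0]],[0.025,[0,0,0],[0,0,0]],[0.025,[0,0,0],[0,0,0]]]'; python3 avg.py 0 34 0
```

```text
t: 20.18
tool_pos: [0.4309, -0.337, 0.0196]
tool_rot: [-2.048, 0.343, 2.034]
contact_force: [-2.6, 2.5, -2.2]
opening: 0.031
t 20.2833 C [-1.74  0.79 34.64] sd [0.01 0.02 0.02] th -0.13 F [ 3.82 -2.14 -2.36] sd [0.39 0.66 0.63] open 0.0315
comp 4.74 lip 0.93
need tool dx 0.63 dz 1.78 mm, ay -0.13 deg; dy(to .7) -0.09
```

```bash
python3 -m handwheel '[[0.025,[0.0006,-0.0002,0],[0,0,0]],[0.025,[0,0,0.0004],[0,0,0]],[0.025,[0,0,0.0004],[0,0,0]],[0.025,[0,0,0],[0,0,0]],[0.025,[0,0,0],[0,0,0]]]'; python3 avg.py 0 34 0
```

```text
t: 20.7
tool_pos: [0.4304, -0.3369, 0.0194]
tool_rot: [-2.049, 0.344, 2.033]
contact_force: [-1.0, 4.1, -1.2]
opening: 0.0314
t 20.8 C [-1.29  0.89 34.43] sd [0.01 0.01 0.02] th -0.18 F [ 3.52 -2.66 -1.12] sd [0.84 0.68 0.13] open 0.0308
comp 4.29 lip 1.15
need tool dx 0.43 dz 1.34 mm, ay -0.18 deg; dy(to .7) -0.19
```

```bash
python3 -m handwheel '[[0.025,[0.0003,-0.0004,0],[0,0,0]],[0.025,[0,-0.0004,0],[0,0,0]],[0.025,[0,0,0],[0,0,0]],[0.025,[0,0,0],[0,0,0]]]'; python3 avg.py 0 34 0; python3 ov2.py s7 t7
```

```text
t: 21.13
tool_pos: [0.4306, -0.3368, 0.0193]
tool_rot: [-2.049, 0.346, 2.034]
contact_force: [-3.8, -0.1, -0.3]
opening: 0.0313
t 21.2333 C [-1.37  0.62 34.27] sd [0.02 0.02 0.02] th -0.19 F [ 3.97  1.52 -0.17] sd [0.59 0.59 0.17] open 0.0308
comp 4.37 lip 1.32
need tool dx 0.26 dz 1.42 mm, ay -0.19 deg; dy(to .7) 0.08
t 21.2333 C [-1.36  0.59 34.26] th -0.19 yaw -0.04 roll(y.z) 0.04 F [3.55 0.94 0.06] open 0.0308
```

View pics/s7.png

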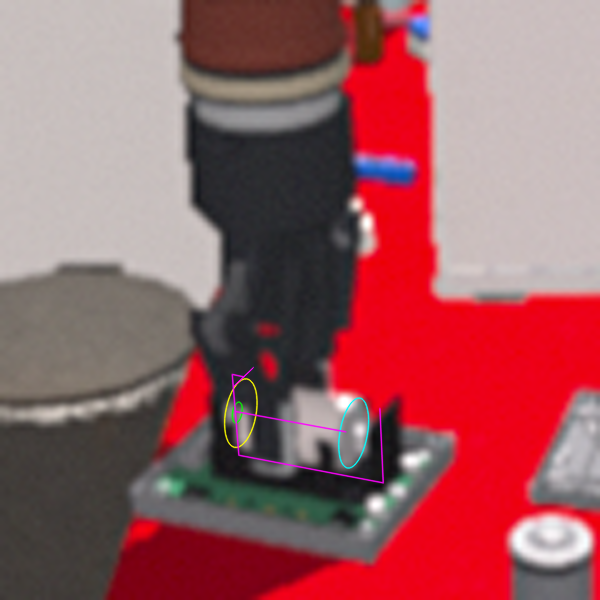

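```bash
python3 -m handwheel '[[0.025,[0.0001,0.0002,0.0004],[0,0,0]],[0.025,[0,0,0.0004],[0,0,0]],[0.025,[0,0,0.0004],[0,0,0]],[0.025,[0,0,0],[0,0,0]],[0.025,[0,0,0],[0,0,0]]]'; python3 avg.py 0 34 0
```

```text
t: 21.75
tool_pos: [0.4297, -0.3363, 0.0192]
tool_rot: [-2.05, 0.345, 2.033]
contact_force: [-2.3, -0.7, 1.3]
opening: 0.0308
t 21.85 C [-0.33  0.48 34.2 ] sd [0.01 0.01 0.01] th -0.21 F [1.79 2.17 0.81] sd [0.12 0.81 0.37] open 0.031
comp 3.33 lip 1.40
need tool dx 0.20 dz 0.39 mm, ay -0.21 deg; dy(to .7) 0.22
```

```bash
python3 -m handwheel '[[0.025,[0.0001,0.0002,0.0004],[0,-0.2,0]],[0.025,[0,0,0.0003],[0,0,0]],[0.025,[0,0,0],[0,0,0]],[0.025,[0,0,0],[0,0,0]]]'; python3 avg.py 0 34 0
```

```text
t: 22.18
tool_pos: [0.4293, -0.3361, 0.0191]
tool_rot: [-2.047, 0.344, 2.036]
contact_force: [1.1, -0.9, 1.4]
opening: 0.0318
t 22.2833 C [ 0.02  0.51 34.14] sd [0.   0.01 0.  ] th -0.05 F [-1.28  0.6   1.39] sd [0.64 0.29 0.72] open 0.0309
comp 2.98 lip 1.38
need tool dx 0.14 dz -0.01 mm, ay -0.05 deg; dy(to .7) 0.19
```

Fx swung from +1.8 to −1.3 N at x≈0, z≈34.1, level: the button is on the contact and the cell on its saddles. Releasing gently.

```bash
python3 -m handwheel '[[0.031,[0,0,0],[0,0,0]],[0.033,[0,0,0],[0,0,0]],[0.035,[0,0,0],[0,0,0]],[0.038,[0,0,0],[0,0,0]],[0.042,[0,0,0],[0,0,0]],[0.046,[0,0,0],[0,0,0]],[0.046,[0,0,0],[0,0,0]],[0.046,[0,0,0],[0,0,0]]]' 20; python3 cell.py; python3 ov2.py s8 t8
```

```text
t: 22.95
tool_pos: [0.4284, -0.3357, 0.0185]
tool_rot: [-2.044, 0.343, 2.038]
contact_force: [-0.0, 0.4, -0.7]
opening: 0.046
t 22.95 C [ 0.96  0.33 33.54] th 0.08 yaw -0.03 roll(y.z) -0.03 F [ 0.16 -0.35 -0.71] open 0.046
comp 2.04 lip 1.92
t 22.95 C [ 0.96  0.33 33.54] th 0.08 yaw -0.03 roll(y.z) -0.03 F [ 0.16 -0.35 -0.71] open 0.046
```

View pics/s8.png

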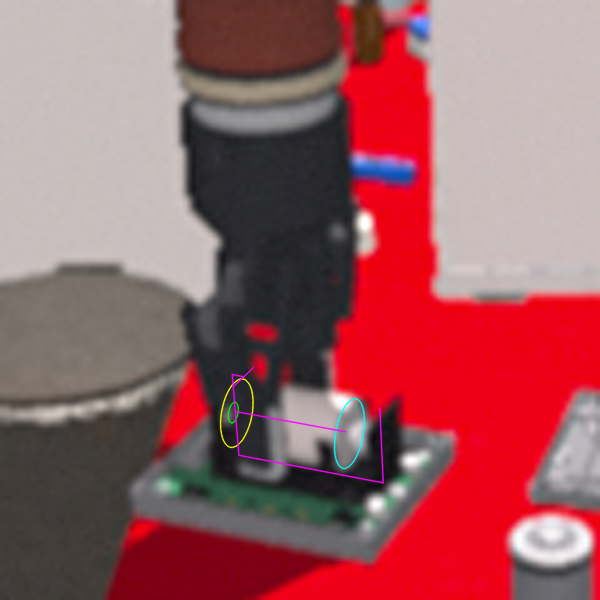

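```bash
python3 -m handwheel '[[0.046,[-0.004,0,0],[0,0,0]],[0.046,[-0.008,0,0],[0,0,0]],[0.046,[-0.01,0,0],[0,0,0]],[0.046,[-0.01,0,0],[0,0,0]]]'; python3 -m handwheel '[[0.046,[-0.03,0,0],[0,0,0]],[0.046,[-0.04,0,0],[0,0,0]],[0.046,[-0.04,0,0],[0,0,0]],[0.046,[-0.03,0,-0.03],[0,0,0]],[0.046,[0,0,-0.04],[0,0,0]],[0.046,[0,0,-0.04],[0,0,0]],[0.046,[0,0,-0.04],[0,0,0]],[0.046,[0,0,-0.04],[0,0,0]],[0.046,[0,0,0],[0,0,0]],[0.046,[0,0,0],[0,0,0]]]'; python3 - <<'E'
from st import *
show(); pic('side','s9',(240,170,400,290),4.5); pic('top','t9',(270,150,430,270),4.5)
for n in('side','top'):
  for th in('cell_center','cell_plus','seat'): print(n,th,[(round(d['score'],2),[round(float(v),1) for v in d['centre']]) for d in ctrl.tip_of(th,n)][:3])
M,t=frame(np.load('pics/pl.npy'))
for n in('side','top'): print(n,'seat,pc proj(col,row)',proj(n,np.array([M@[0,0,.034]+t,M@[.0305,0,.034]+t])))
E
```

```text
t: 23.38
tool_pos: [0.4286, -0.3359, 0.052]
tool_rot: [-2.045, 0.344, 2.037]
contact_force: [0.4, -0.6, -0.6]
opening: 0.0462
t: 24.22
tool_pos: [0.6083, -0.3977, 0.19]
tool_rot: [-2.043, 0.342, 2.039]
contact_force: [-0.7, -1.2, -0.0]
opening: 0.0462
t 24.2167 TCP [ 0.6083 -0.3977  0.19  ] open 0.0462 F [-0.6889 -1.1581 -0.0156] T [0.0308 0.0109 0.0531]
pc TCP [-13.8136  82.0472 189.9682] F [ 0.4082  1.2842 -0.0156] toolz [ 0.9947 -0.1031 -0.0019] toolx [-0.002  -0.0007 -1.    ]
pl TCP [-188.1322    0.2712  189.9682] F [ 0.2729  1.3195 -0.0156] toolz [ 1.      0.0006 -0.0019] toolx [-0.0019 -0.0009 -1.    ]
side cell_center [(0.93, [291.5, 335.8]), (0.73, [211.7, 289.4])]
side cell_plus [(0.95, [296.2, 318.6]), (0.85, [208.8, 279.1])]
side seat [(0.7, [204.9, 280.8]), (0.66, [214.7, 288.3]), (0.15, [212.0, 275.2])]
top cell_center [(0.8, [234.6, 329.5]), (0.72, [190.2, 425.5])]
top cell_plus [(0.7, [200.1, 433.4]), (0.55, [246.6, 328.7])]
top seat [(0.9, [233.1, 329.4]), (0.22, [190.4, 383.2])]
side seat,pc proj(col,row) [[288.0988 213.9281]
 [276.5688 211.8124]]
top seat,pc proj(col,row) [[331.0212 234.337 ]
 [327.0819 245.3633]]
```

View pics/s9.png

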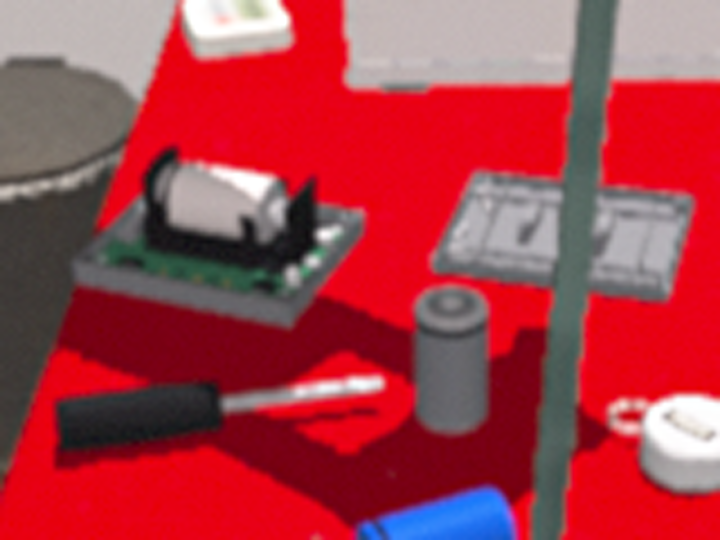

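View pics/t9.png

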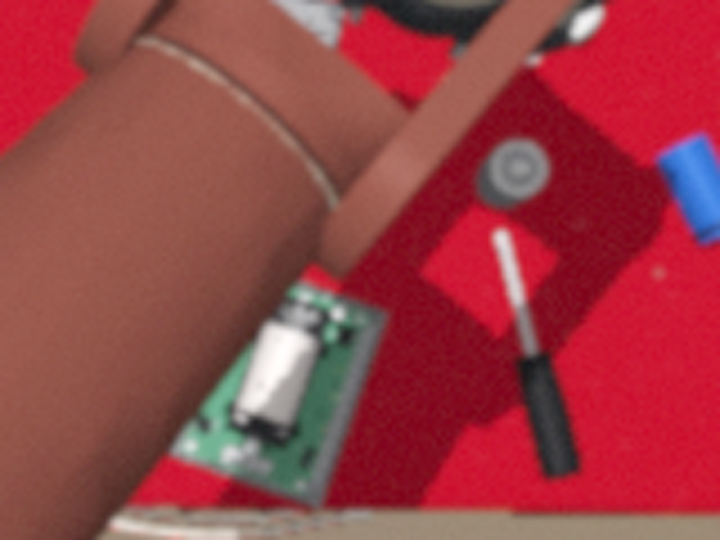

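Side: cell lying in the holder at crop (225,200), the spring pressed against its flat end. Old cell, screwdriver and timer look unmoved. I'll overlay the seated-cell model as a last check.

```bash
python3 - <<'E'
from st import *
M,t=frame(np.load('pics/pl.npy'))
out=[]
for n,nm,r in(('side','s9',(255,190,325,240)),('top','t9',(305,210,355,260))):
    k=11 if n=='side' else 10
    im=cv2.imread(f'pics/{nm}_full.png'); z=cv2.resize(im[r[1]:r[3],r[0]:r[2]],None,fx=k,fy=k,interpolation=cv2.INTER_CUBIC)
    g=np.linspace(0,2*np.pi,40)
    def dr(P,c,cl=True):
        u=(proj(n,(M@(np.array(P)/1000.).T).T+t)-[r[0],r[1]]+.5)*k-.5; cv2.polylines(z,[np.round(u*8).astype(np.int32)],cl,c,1,cv2.LINE_AA,3)
    for x,rr,c in((-30.5,16.5,(255,255,0)),(28.5,16.5,(0,255,255)),(30.5,5,(0,255,0))): dr([[x,rr*np.cos(q),34+rr*np.sin(q)] for q in g],c)
    dr([[-30.5,0,50.5],[28.5,0,50.5]],(255,0,0),False)
    dr([[24.5,-10,53.75],[24.5,10,53.75],[30.5,10,53.75],[30.5,-10,53.75]],(255,0,255))
    cv2.imwrite(f'pics/f_{n}.png',z)
a=cv2.imread('pics/side0.png').astype(int);b=cv2.imread('pics/s9_full.png').astype(int)
E
```

```text
(no output)
```

View pics/f_side.png

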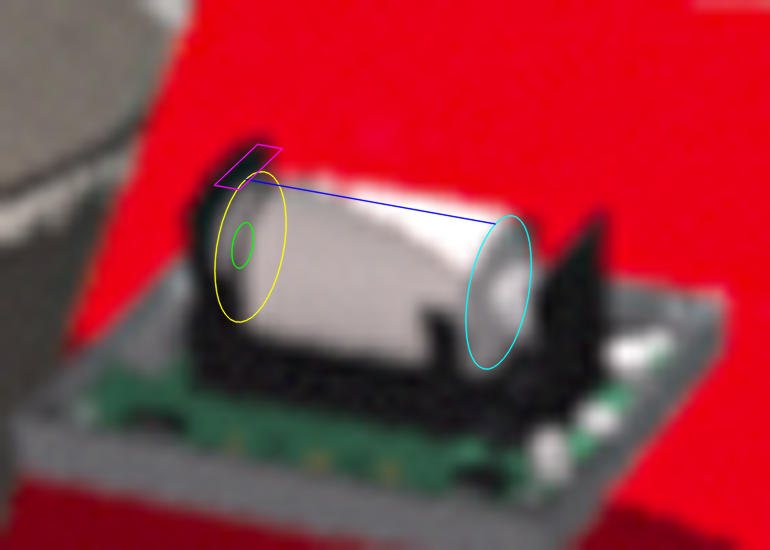

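View pics/f_top.png

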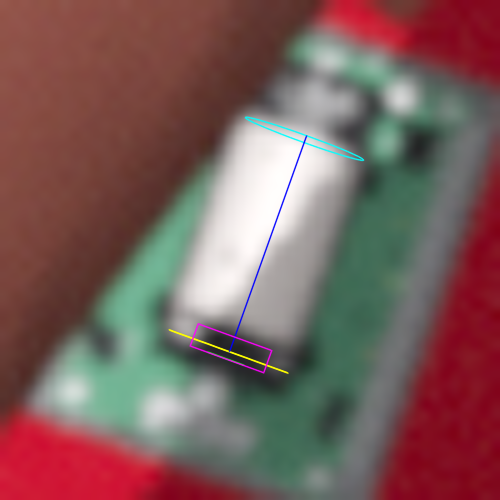

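```bash
python3 - <<'E'
from h import *
n='top'; ctrl.get_image('side')
for th in('old_cell','screwdriver','timer'): print(th,[(round(d['score'],2),np.round(d['box'],1)) for d in ctrl.look_for(th,'side')][:1])
print(ctrl.get_obs()['t'], ctrl.finish_job())
E
```

```text
old_cell [(0.79, array([341.7, 248.7,  17.6,  30.9]))]
screwdriver [(0.74, array([280.9, 263.6,  55. ,  16.3]))]
timer []
the job is handed in; nothing more can be done
24.8167 None
```

The D cell is out of the cover and in the logger's holder, with its button end under the lip. I handed the job in at 24.8 s of the 54 s allowed; no verdict was reported.

**How it went in:** I gripped the cell at its middle and tilted it about 34°. I brought its flat end down onto the spring over the lip and pressed the spring about 7.5 mm. I then rolled the cell level under the lip and let it forward. The force averages I took after each step stayed under about 10 N.

**Last checks:**
- **Seating:** Just before release the cell was level and the arm read it at its seat (x 0.0 mm, height 34.1 mm). The force along the holder swung from +1.8 to −1.3 N, which fits the button meeting the contact. After release the force on the tool was about zero.
- **Final pictures:** They show the cell in the holder with its button end under the lip and the spring against its flat end. It matches the model to 1–2 pixels, with the same small offset on the lip.
- **Bystanders:** The old cell is in the same place in the picture as before.

**Checks that failed or disagreed:**
- The detector did not report the timer in the final check, although it looks unmoved in the last side picture.
- The screwdriver's detection box came out narrower than at the start (55 against 70 pixels) and about 7 pixels to the left. The final picture shows it whole, and by eye it looks unmoved.
- The spring force read about 1 N less than the modelled spring compression, so the true gaps at the lip were probably about 1 mm smaller than planned. I saw no sign of contact with the lip.

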